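Clamp up an aluminium angle in the seam jig

ROBOT

A 7-joint arm with a two-finger parallel gripper is mounted at the origin on the work surface. World frame = base frame: x ahead of the robot, y to its left, z up, the work surface at z = 0. Lengths are in mm, angles in degrees, forces in N, time in s.
With the tool pointing down it reaches from about 350 to 900 mm from the base axis. Payload 7.2 kg.
Tool frame: the origin (TCP) lies on the centre line of the jaws, within the pads' length; the fingertips stand 19 mm ahead of it and the grasp point (between the pads) is the TCP; z points along the fingers, y is the direction in which the jaws open and shut (so a half turn about z gives the same grasp; the last joint's range is limited). The gripper opens to 88 mm and grips with 3 to 60 N. Pads are 20 mm wide; open, the fingers measure 115 mm over their backs; the gripper's body (75 mm by 178 mm) begins 61 mm behind the grasp point.
Start: joints at [60.951, 23.554, -0.728, 91.456, 0.321, 64.991, -4.71], TCP at [265.522, -565.797, 241.653] pointing down, gripper open.
Joint ranges: [-169.25, 169.25], [-16.82, 113.86], [-84.01, 82.57], [7.8, 145.47], [-59.2, 239.2], [7.22, 106.19], [-163.78, 163.78]. Speed limits (degrees/s): [136.94, 136.94, 172.46, 172.46, 180, 180, 180].

INTERFACE

Orientations are given as a 3x3 rotation matrix whose columns are the frame's x, y, z axes.
In Python, from plant import ctrl, imaging gives the robot as it stands.
- The arm moves only by the tool send_rows, never from a script. Its argument "commands" is a list of rows, each a list of 3 entries, a list of its own where there are three numbers: the opening, from -1 (shut) to 1 (fully open), then the shift along the tool's x, y, z in cm, then the turn, a rotation vector about the tool's x, y, z in rad. In form: [[claw, [x, y, z], [wx, wy, wz]], ...]. A call has 1 to 12 rows; each row is the pose to reach, as a shift and turn from the pose commanded when the call began, along the tool's axes at that moment; what a row does not reach only later rows make up. A row lasts 1/10 s, in which the tool goes at most 50 mm and 8.59 degrees, less where a joint would pass 70% of its speed; a pose out of reach is approached as far as the arm can. A call with a gripper value outside its range is refused whole. The fingers move at their own pace and stop on an object; "squeeze" is the grip in N (left out, the last holds). Time passes only in rows, so rows that repeat a pose let the fingers close. It gives the time, the measured TCP pose, the force and the opening at its end, in the units of the state.
- ctrl.get_obs(): the state, without advancing time (a new reading comes with each control period).
- imaging.grab_frame(name): name is "scene" or "top" or "wrist"; returns the picture (384x512x3 uint8, red, green, blue); there is no depth.
- imaging.calibration(name): a dict with "mtx" (3x3 intrinsics, pixels), "rvec" (rotation vector, rad) and "tvec" (3), from world to camera coordinates, as OpenCV has them. Camera axes: x right, y down, z forward; pixel columns grow to the right and rows downward; lengths in mm; the calibration is good to about 2 mm. A picture is of the moment at which its call begins: read the wrist's pose just before it. calibration takes no time and is no camera call; for the wrist camera it gives the pose at the moment of the call.
- ctrl.close_job(): hands the job in, once; it reports no verdict.
The state is a dict: "time_s": time; "joint_pos": joint angles; "dq": joint speeds; "tau": joint torques, N m; "eef_pos": TCP position; "orientation": TCP orientation; "wrist_force": force on the tool from outside, world axes, zero at the start; "moment": the same for the moment, N m; "opening": finger opening in mm.
Only numpy, scipy, OpenCV 4.12 (cv2) and the standard library are available. Lean on these libraries where they do the work, as an engineer would, in place of code of your own. Each camera call takes 0.05 s, during which the arm holds its last target.

TASK

Draw the jig's carriage back, set the aluminium angle flush on its seat, with its upright flange on the side of the fixed fence, then slide the carriage fully home so that flange and fence stand side by side. Lay the steel weight bar lengthwise on the middle of the angle's web; then take every spring clamp off the wooden strip and clip it down over both flange and fence, crossbar down on their top edges, and let go. The angle must stay flush on its seat, and the other things on the bench must be left alone.

Things in the scene. Friction and masses are not known exactly. Their poses are not given: they have to be found in the camera images.
- jig: seam jig bolted to the bench: steel bed 240 (x) x 250 (y) x 31 high. Its origin is on the bench under it; its x axis runs along the seam, its y axis is the direction in which the carriage slides towards the fence. The fence, an upright steel sheet 180 long (x) and 6 thick, stands at the +y end, its face towards the carriage at y = +100, its top edge 104 above the bench
- seam (a point): point fixed to the jig, on the top edge line where the angle's flange and the fence meet, mid length (jig x = 0, y = +99, z = 104); axes as the jig's. With the carriage home, flange (8) and fence (6) stand side by side here, about 15 thick together with a 1 gap, and their top edges are level
- carriage (a joint): slide of the grey carriage along the jig's +y, in m: 0 drawn right back, 0.090 fully home at its stop against the fence end; starts at 0.060 to 0.090, too near the fence for fingers to set the angle down; moves with about 3 N of friction and stays where it is left
- seat (a point): centre of the top face of the carriage's flat seat, 180 (x) x 70 (y), 34 above the bench and 3 above the bed; axes as the jig's. The seat has no lips or stops
- knob (a point): top centre of the carriage's black knob, upright, 24 in diameter, with its top 80 above the bench and the grip 34 tall under it; it stands 62 from the seat centre on the -y side (away from the fence)
- seatfront (a point): middle of the seat's long top edge nearest the fence (seat centre + 35 in y)
- angle: bare aluminium equal angle, 180 long (its x), 70 x 70 section, 8 thick, about 0.5 kg. Origin: centre of the underside of the flat web (180 x 70); the upright flange (8 thick, 70 tall from the underside) runs along its +y edge, centre at y = +31. Starts lying on its web on the bench. Best pinched across the flange from above, at mid length
- flange (a point): middle of the angle's bottom outer edge on the flange side (angle x = 0, y = +35, z = 0); lies on seatfront when the angle is seated flush
- bar: plain dark steel weight bar, 110 long (its x) x 24 wide (y) x 30 high, 0.6 kg; origin at the centre of its underside; starts lying on the bench
- strip: wooden strip on edge, fixed to the bench, 310 long (its x), 14 thick, top edge 38 above the bench; origin on the bench under its middle. The spring clamps are clipped on its top edge, 70 apart
- spray_can: bystander: grey spray can, 64 diameter, 190 tall
- jar: bystander: glass jar, 70 diameter, 80 tall
- screwdriver: bystander: screwdriver lying on the bench
- clamp1: steel spring clamp like a big clothes peg, jaws down, handles up, 0.1 kg (may be absent). Origin: middle of the underside of the crossbar between its jaws, which rests on the edge it is clipped on; x along the hinges (30 wide), y the direction of squeezing the handles, z up. Jaws reach 30 below the origin, handles 77 above. Handle ends stand about 60 apart outside while it is clipped on the strip
- clamp1_jaw (a joint): rotation of each of the clamp's two jaws (they move alike), rad: 0 empty and shut, 0.12 clipped on the strip or on flange and fence, 0.38 at the stop: handles parallel, 34 apart outside, jaws open 28 at the crossbar and 40 at the tips. Squeezing them takes 12 to 15 N a handle; let go, the jaws snap shut with 6 to 8 N
- clamp2: spring clamp 2, the same as clamp 1 (may be absent)
- clamp2_jaw (a joint): the same for clamp 2
- clamp3: spring clamp 3, the same as clamp 1 (may be absent)
- clamp3_jaw (a joint): the same for clamp 3
- clamp4: spring clamp 4, the same as clamp 1 (may be absent)
- clamp4_jaw (a joint): the same for clamp 4
There are look-alikes about, which are no part of the job. What is shaped like the clamp2 but red is not meant. Leave any orange look-alike of the clamp3 alone.

How it is judged (in metres and radians):
On the way, in this order (a step that is already met when the one before it is completed fails the run):
1. the angle lies flush on the seat, released, with the carriage still back from the fence (x of angle in the frame of seat between -0.006 and 0.006 m and y of angle in the frame of seat between -0.006 and 0.006 m and z of angle in the frame of seat between -0.004 and 0.004 m and angle between the x axis of angle and the x axis of seat, either way round below 0.06 rad and angle between angle's own z axis and vertical below 0.06 rad and distance between flange and seatfront below 0.012 m and contact force between the fingers and angle below 0.2 N and value of joint carriage below 0.05 m), for 0.2 s.
2. the carriage is fully home with the angle flush on its seat (x of angle in the frame of seat between -0.006 and 0.006 m and y of angle in the frame of seat between -0.006 and 0.006 m and z of angle in the frame of seat between -0.004 and 0.004 m and angle between the x axis of angle and the x axis of seat, either way round below 0.06 rad and angle between angle's own z axis and vertical below 0.06 rad and distance between flange and seatfront below 0.012 m and value of joint carriage above 0.086 m), for 0.2 s.
At the end, for the whole second after the job is handed in: Angle flush on the seat (within 6 mm, 0.06 rad), flange to the fence; carriage home (over 0.086); weight bar lengthwise (0.15 rad) on the web, within 30 mm of its middle; every clamp upright (0.25 rad) over flange and fence, crossbar within 10 mm of their top, gripping both, at rest (all of step 2 and x of bar in the frame of angle between -0.03 and 0.03 m and y of bar in the frame of angle between -0.024 and 0.016 m and z of bar in the frame of angle between 0.004 and 0.012 m and angle between the x axis of bar and the x axis of angle, either way round below 0.15 rad and linear speed of each of bar, clamp1, clamp2, clamp3, clamp4 below 0.02 m/s and x of clamp1 in the frame of seam between -0.088 and 0.088 m and y of clamp1 in the frame of seam between -0.01 and 0.01 m and z of clamp1 in the frame of seam between -0.005 and 0.01 m and angle between each of clamp1, clamp2, clamp3, clamp4's own z axis and vertical below 0.25 rad and contact force between each of clamp1, clamp2, clamp3, clamp4 and angle above 1 N and contact force between each of clamp1, clamp2, clamp3, clamp4 and jig above 1 N and x of clamp2 in the frame of seam between -0.088 and 0.088 m and y of clamp2 in the frame of seam between -0.01 and 0.01 m and z of clamp2 in the frame of seam between -0.005 and 0.01 m and x of clamp3 in the frame of seam between -0.088 and 0.088 m and y of clamp3 in the frame of seam between -0.01 and 0.01 m and z of clamp3 in the frame of seam between -0.005 and 0.01 m and x of clamp4 in the frame of seam between -0.088 and 0.088 m and y of clamp4 in the frame of seam between -0.01 and 0.01 m and z of clamp4 in the frame of seam between -0.005 and 0.01 m); the robot touches nothing.
It fails at once if a bystander is moved by more than 30 mm (distance of any of spray_can, jar, screwdriver from where it was at the start of the episode above 0.03 m).
Of clamp1, clamp2, clamp3, clamp4 only 2 to 4 are there at a start; the rules pass over those that are not, and their reading is None.
At some moment in a run one of angle may be knocked a few centimetres aside while the robot is not near it.
It also fails if it takes over 210 s, if anything falls off the work surface, if the arm or the gripper's body presses on something with over 40 N, if the wrist force passes 120 N, or if a joint passes its speed limit or range.

## Working session

There is one attempt and no reset: what is moved stays moved. The work goes in short steps, Python scripts to look and compute and a tool call to move; the robot and the scene stay as the last step left them, time stands still between calls to the robot, and variables do not carry over. Pictures are saved under pics/ and viewed, and the job is handed in when it is done.

Besides the shell and the picture viewer there is one more tool, called after "Call:" as name(argument=value, ...) on one line, values as JSON. send_rows: Moves the arm, as the interface text tells. Its arguments: {"type":"object","properties":{"commands":{"type":"array"},"squeeze":{"type":"number"}},"required":["commands"]}

```bash
ls; mkdir -p pics
python3 - <<'E'
from plant import ctrl, imaging
import cv2
s=ctrl.get_obs()
for k,v in s.items(): print(k,v)
for n in ("scene","top","wrist"):
    c=imaging.calibration(n);print(n,c)
    im=imaging.grab_frame(n);cv2.imwrite(f"pics/{n}0.png",im[:,:,::-1])
E
```

```text
pics
time_s 0.0
joint_pos [60.95035001 23.59956839 -0.72829796 91.50405029  0.31986172 64.9893884
 -4.70964434]
dq [ 1.90818757e-01  9.71947718e-02 -3.20905497e-05  5.74580095e-02
 -7.22876972e-02 -8.32776743e-02  2.26228575e-03]
tau [ 7.71098462e-05 -5.87948263e+01  6.42310213e-01 -2.91070372e+01
 -5.37639542e-02  1.84359314e-02  9.88261240e-05]
eef_pos [ 265.30711321 -565.37176833  240.81391705]
orientation [[ 9.05249448e-01  4.24879815e-01 -7.61354992e-04]
 [ 4.24880486e-01 -9.05248381e-01  1.39350172e-03]
 [-9.71446191e-05 -1.58495154e-03 -9.99998739e-01]]
wrist_force [-0.42089307  0.6373014   0.54672126]
moment [-0.00070811  0.00893011  0.0277993 ]
opening 87.71514373109768
scene {'mtx': array([[429.17749845,   0.        , 257.48301321],
       [  0.        , 429.17749845, 188.13350136],
       [  0.        ,   0.        ,   1.        ]]), 'rvec': array([ 1.70333138,  1.52486224, -0.78684748]), 'tvec': array([ -87.52488204, -268.50494318, 1745.11269862])}
top {'mtx': array([[481.95744745,   0.        , 252.7425268 ],
       [  0.        , 481.95744745, 185.84191163],
       [  0.        ,   0.        ,   1.        ]]), 'rvec': array([ 2.16944609, -2.20903877,  0.09364097]), 'tvec': array([  40.05929453,  567.51883374, 1369.16963093])}
wrist {'mtx': array([[345.18065453,   0.        , 253.51783303],
       [  0.        , 345.18065453, 197.47193375],
       [  0.        ,   0.        ,   1.        ]]), 'rvec': array([-2.43491614,  1.54645199,  0.23123992]), 'tvec': array([-623.51638803,  -34.47658547,  391.54356337])}
```

View pics/scene0.png

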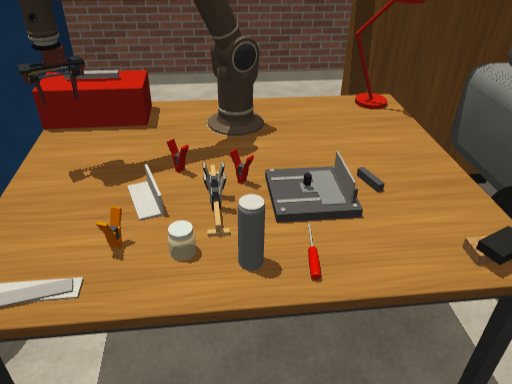

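View pics/top0.png

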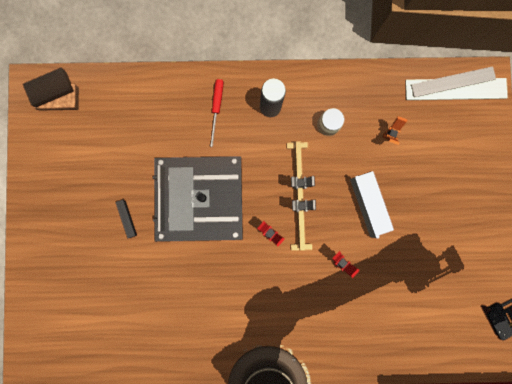

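View pics/wrist0.png

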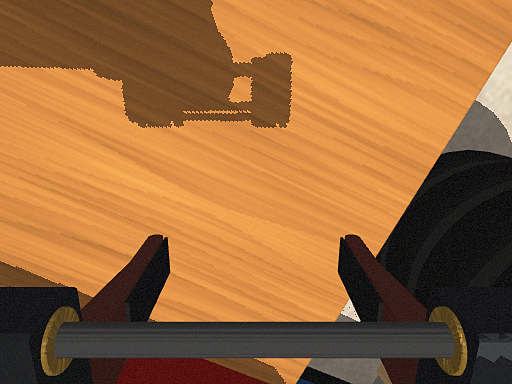

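The top view shows two steel clamps on the strip at (302,182) and (302,205), the jig at (198,198) with its fence to the left, the bar at (126,218) and the angle at (373,205). The red and orange clamps are decoys. I'll zoom in and measure.

```bash
cat > h.py <<'E'
import numpy as np, cv2
from plant import ctrl, imaging
def cal(n):
    c=imaging.calibration(n);R=cv2.Rodrigues(c['rvec'])[0];return c['mtx'],R,c['tvec']
def ray(cl,uv):
    K,R,t=cl;o=-R.T@t;d=R.T@np.linalg.inv(K)@np.array([uv[0],uv[1],1.]);return o,d/np.linalg.norm(d)
def pl(cl,uv,z):
    o,d=ray(cl,uv);return o+d*(z-o[2])/d[2]
def tri(c1,u1,c2,u2):
    o1,d1=ray(c1,u1);o2,d2=ray(c2,u2)
    A=np.array([d1,-d2]).T;s=np.linalg.lstsq(A,o2-o1,rcond=None)[0]
    return (o1+s[0]*d1+o2+s[1]*d2)/2,np.linalg.norm(o1+s[0]*d1-o2-s[1]*d2)
def proj(cl,P):
    K,R,t=cl;p=K@(R@np.array(P,float)+t);return p[:2]/p[2]
def grab(n,f,crop=None,sc=4):
    c=cal(n);im=imaging.grab_frame(n)[:,:,::-1].copy()
    cv2.imwrite('pics/raw_'+f,im)
    if crop: x0,y0,x1,y1=crop;im=im[y0:y1,x0:x1]
    im=cv2.resize(im,None,fx=sc,fy=sc,interpolation=cv2.INTER_CUBIC);cv2.imwrite('pics/'+f,im);return c
E
python3 - <<'E'
from h import *
im=cv2.imread('pics/top0.png')
def c(f,x0,y0,x1,y1,s): cv2.imwrite('pics/'+f,cv2.resize(im[y0:y1,x0:x1],None,fx=s,fy=s,interpolation=cv2.INTER_CUBIC))
c('a.png',110,140,260,255,5)
c('b.png',275,130,405,255,4.8)
E
```

```text
(no output)
```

View pics/a.png

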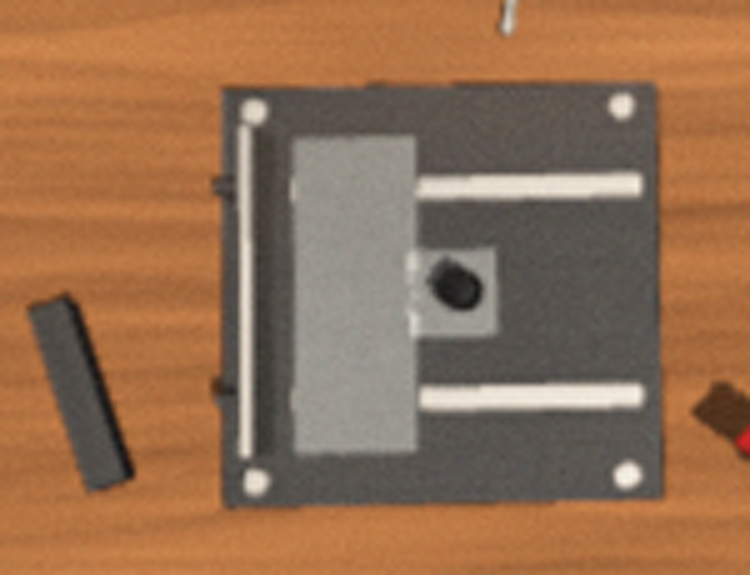

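View pics/b.png

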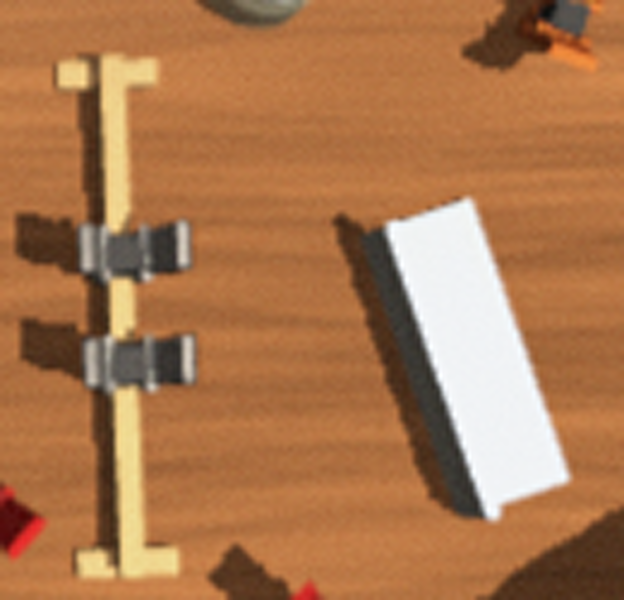

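Run:
```python
from h import *
T=cal('top');print('cam',-T[1].T@T[2])
A=lambda U,V:((U+.5)/5-.5+110,(V+.5)/5-.5+140)
B=lambda U,V:((U+.5)/4.8-.5+275,(V+.5)/4.8-.5+130)
np.set_printoptions(precision=1,suppress=True)
def P(n,f,z,*p):
    q=np.array([pl(T,f(*x),z) for x in p]);print(n,q[:,:2].tolist(),'mean',q.mean(0));return q
def ang(a,b): d=b-a;return np.degrees(np.arctan2(d[1],d[0]))
q=P('bed',A,31,(222,87),(655,84),(663,497),(223,507))
print('x-axis ang',ang(q[3],q[0]),ang(q[2],q[1]),'y',ang(q[1],q[0])-90,ang(q[2],q[3])-90)
q=P('fence top',A,104,(238,126),(251,126),(253,457),(240,457));print(ang(q[3],q[0]))
q=P('seat',A,34,(292,137),(416,136),(416,452),(293,452));print(ang(q[3],q[0]),ang(q[2],q[1]))
q=P('knob',A,80,(460,291))
q=P('bar',A,30,(29,308),(68,295),(131,474),(92,489));print(ang(q[3],q[0]),ang(q[2],q[1]))
q=P('angle flange top outer',B,70,(383,227),(492,519));print(ang(q[1],q[0]),np.linalg.norm(q[1]-q[0]))
q=P('angle web far edge',B,8,(468,198),(570,480));print(ang(q[1],q[0]),np.linalg.norm(q[1]-q[0]))
q=P('strip top',B,38,(101,82),(125,82),(145,550),(121,550));print(ang(q[3],q[0]),ang(q[2],q[1]))
P('clamp crossbar',B,50,(125,252));P('clamp crossbar',B,50,(129,361))
P('clamp1 handles',B,115,(88,250),(183,246))
P('clamp2 handles',B,115,(93,361),(188,358))
```

```text
cam [ 465.72821564   46.87837614 1406.8430968 ]
bed [[655.3621929659595, 311.64313877579497], [652.8729018407321, 63.25209721579819], [416.6304780866331, 62.63910895064929], [415.7026544581936, 311.8887943281088]] mean [535.1 187.4  31. ]
x-axis ang -0.05872923531358901 0.14866746245343612 y -0.5741797289927035 0.213280640335185
fence top [[623.8320082423652, 289.0038447755853], [623.7109418607524, 281.9638719989696], [444.7675254962793, 281.655414196207], [444.89788549901687, 288.6244572048521]] mean [534.3 285.3 104. ]
0.12148199402138683
seat [[625.4683796794034, 271.22793842059605], [624.822571131931, 200.41737131314557], [444.7391561404599, 202.0941511934749], [446.03873059524636, 271.65327401465873]] mean [535.3 236.3  34. ]
-0.13581862804979206 -0.533472968978536
knob [[533.2639331738092, 171.88523840898694]] mean [533.3 171.9  80. ]
bar [[530.5169875049158, 421.9837019852978], [537.5336988846303, 399.8378241256103], [435.26533344090063, 364.0788109152319], [427.21514256298184, 386.1301527965059]] mean [482.6 393.   30. ]
19.140639832990527 19.272618143404053
angle flange top 
[... 294 characters left out ...]
2771300343 180.96075476036228
strip top [[677.2941440486468, -95.12357066774867], [677.0532719919155, -109.47924523059974], [398.9600493140615, -114.0833387846718], [399.22882076891995, -99.93931638788526]] mean [ 538.1 -104.7   38. ]
0.9921924822203443 0.9484985953992865
clamp crossbar [[574.1934669402636, -105.49753382219562]] mean [ 574.2 -105.5   50. ]
clamp crossbar [[509.96518942660396, -106.18907171201757]] mean [ 510.  -106.2   50. ]
clamp1 handles [[570.4879763422015, -77.45459129606985], [571.8014121234219, -130.86628200953066]] mean [ 571.1 -104.2  115. ]
clamp2 handles [[508.2107856589872, -78.71646434209235], [508.92458455565003, -131.92492516453473]] mean [ 508.6 -105.3  115. ]
```

```bash
cat >> h.py <<'E'
from scipy.spatial.transform import Rotation as Ro
np.set_printoptions(precision=2,suppress=True)
def plan(p,yaw):
    s=ctrl.get_obs();M=np.array(s['orientation']);e=np.array(s['eef_pos'])
    a=np.radians(yaw);D=np.array([[np.cos(a),np.sin(a),0],[np.sin(a),-np.cos(a),0],[0,0,-1.]])
    r=Ro.from_matrix(M.T@D).as_rotvec()
    print('t',s['time_s'],'at',e,'op %.1f'%s['opening'],'F',np.array(s['wrist_force']),'shift cm',M.T@(np.array(p)-e)/10,'rot',r.round(4))
E
python3 - <<'E'
from h import *
W=cal('wrist');s=ctrl.get_obs();M=np.array(s['orientation'])
print('cam in tool',M.T@(-W[1].T@W[2]-s['eef_pos']),'cam axes in tool\n',M.T@W[1].T)
plan([535,190,330],0)
E
```

```text
cam in tool [  80.83   -0.75 -142.97] cam axes in tool
 [[ 0.   -0.96 -0.29]
 [ 1.    0.    0.  ]
 [-0.   -0.29  0.96]]
t 0.15 at [ 265.37 -565.45  240.99] op 88.1 F [-0.03  0.25  0.79] shift cm [ 56.5  -56.94  -8.83] rot [-0.    0.    0.44]
```

Run:
```python
from h import *
plan([570,200,310],0)
```

```text
t 0.15 at [ 265.37 -565.45  240.99] op 88.1 F [-0.03  0.25  0.79] shift cm [ 60.1  -56.36  -6.83] rot [-0.    0.    0.44]
```

Call:
send_rows(commands=[[1,[60.1,-56.4,-6.8],[0,0,0.44]],[1,[60.1,-56.4,-6.8],[0,0,0.44]],[1,[60.1,-56.4,-6.8],[0,0,0.44]],[1,[60.1,-56.4,-6.8],[0,0,0.44]],[1,[60.1,-56.4,-6.8],[0,0,0.44]],[1,[60.1,-56.4,-6.8],[0,0,0.44]],[1,[60.1,-56.4,-6.8],[0,0,0.44]],[1,[60.1,-56.4,-6.8],[0,0,0.44]],[1,[60.1,-56.4,-6.8],[0,0,0.44]],[1,[60.1,-56.4,-6.8],[0,0,0.44]],[1,[60.1,-56.4,-6.8],[0,0,0.44]],[1,[60.1,-56.4,-6.8],[0,0,0.44]]])

```text
time_s: 1.35
eef_pos: [486.5, -8.6, 291.3]
orientation: [[1.0, -0.001, 0.0], [-0.001, -1.0, -0.0], [0.0, 0.0, -1.0]]
wrist_force: [1.3, 0.2, 0.3]
opening: 87.6
```

Run:
```python
from h import *
plan([570,200,310],0)
```

```text
t 1.35 at [486.5   -8.55 291.26] op 87.6 F [1.26 0.25 0.3 ] shift cm [  8.32 -20.87  -1.88] rot [ 0. -0. -0.]
```

Call:
send_rows(commands=[[1,[8,-19,-1.8],[0,0,0]],[1,[8,-19,-1.8],[0,0,0]],[1,[8,-19,-1.8],[0,0,0]],[1,[8,-19,-1.8],[0,0,0]],[1,[8,-19,-1.8],[0,0,0]],[1,[8,-19,-1.8],[0,0,0]],[1,[8,-19,-1.8],[0,0,0]],[1,[8,-19,-1.8],[0,0,0]]])

```text
time_s: 2.15
eef_pos: [566.4, 177.3, 308.9]
orientation: [[1.0, -0.004, -0.0], [-0.004, -1.0, -0.001], [-0.0, 0.001, -1.0]]
wrist_force: [0.2, 0.3, -0.5]
opening: 87.6
```

Run:
```python
from h import *
print(ctrl.get_obs()['eef_pos'],ctrl.get_obs()['joint_pos'])
c=grab('wrist','w1.png',None,1.5)
for n,p in dict(seat=[535.3,236.3,34],knob=[533,172,80],fence=[534.3,285.3,104]).items(): print(n,proj(c,p)*1.5)
import pickle;pickle.dump(c,open('w1.pkl','wb'))
```

```text
[566.4  177.34 308.87] [  -3.16   19.82  -25.22   89.4     8.76   72.77 -119.88]
seat [310.66 278.94]
knob [388.59 297.42]
fence [228.66 306.21]
```

View pics/w1.png

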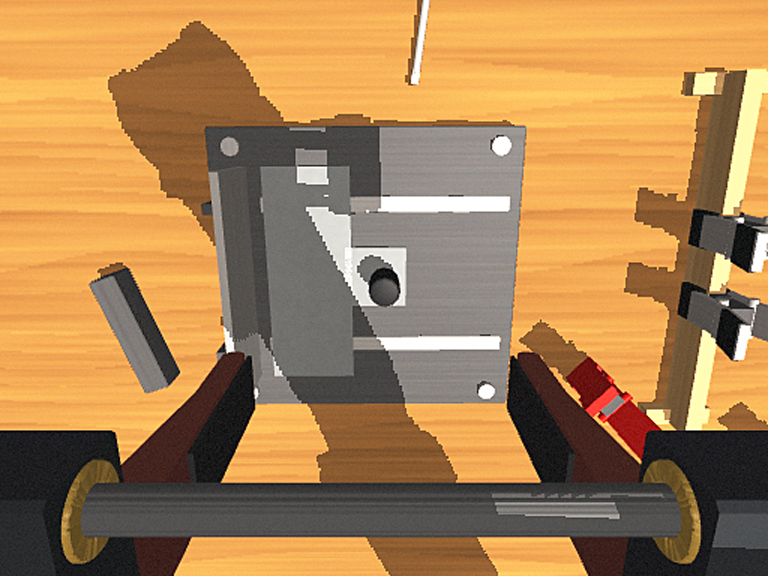

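Run:
```python
from h import *
o=ctrl.get_obs();print(o['eef_pos'],o['dq'])
c=grab('wrist','w2.png',(120,60,370,290),3.2)
import pickle;pickle.dump(c,open('w2.pkl','wb'))
for n,p in dict(seat=[535.3,236.3,34],knob=[533,172,80],fence=[534.3,285.3,104]).items(): print(n,(proj(c,p)-[120,60])*3.2)
```

```text
[566.46 177.42 309.04] [ 0.05 -0.   -0.28 -0.29  0.09  0.03 -0.27]
seat [279.27 403.3 ]
knob [445.46 442.69]
fence [104.49 461.43]
```

View pics/w2.png

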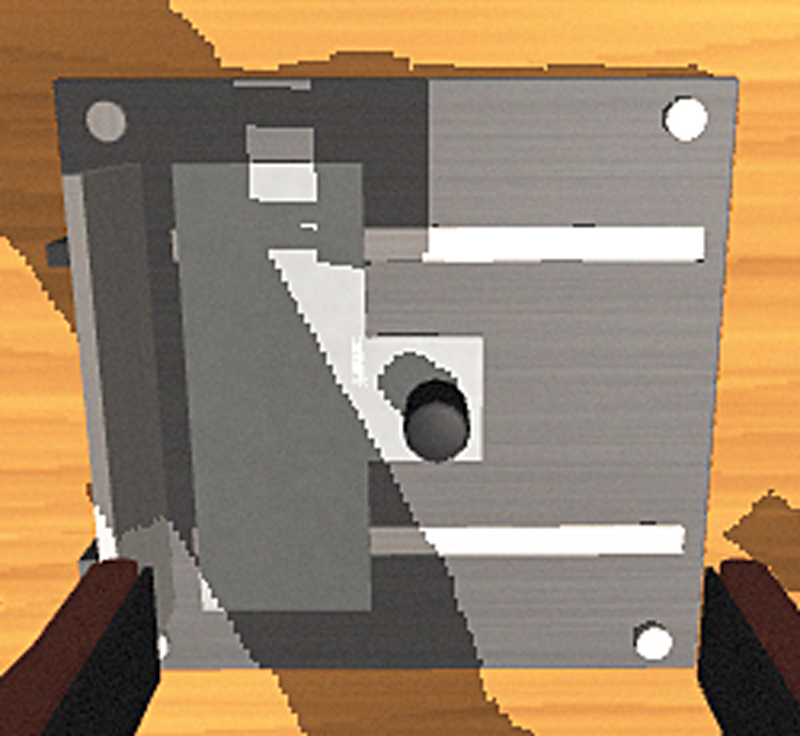

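Run:
```python
from h import *
import pickle;c=pickle.load(open('w2.pkl','rb'))
A=lambda U,V:((U+.5)/3.2-.5+120,(V+.5)/3.2-.5+60)
def P(n,z,*p):
    q=np.array([pl(c,A(*x),z) for x in p]);print(n,q[:,:2].tolist(),'mean',q.mean(0))
P('seat',34,(173,163),(362,164),(371,610),(201,611))
P('knob',80,(436,430))
P('bed',31,(56,79),(738,78),(696,666),(161,666))
P('bolts',31,(106,121),(686,118),(653,641))
```

```text
seat [[627.1801922986695, 271.8346048875311], [626.5683036082771, 202.418252989432], [446.95904157782866, 202.4704517452624], [446.7900322250408, 272.98151108094345]] mean [536.87 237.43  34.  ]
knob [[538.0749380618499, 175.7121940425725]] mean [538.07 175.71  80.  ]
bed [[656.7244789610379, 312.7841788619107], [656.1760244147135, 65.7438115369663], [418.9091996955375, 65.13497620201687], [419.84097544315216, 292.2559301652715]] mean [537.91 183.98  31.  ]
bolts [[642.0509387869563, 295.9698708817826], [642.3318737086616, 83.69464914171924], [430.72427304512274, 84.04776122874011]] mean [571.7  154.57  31.  ]
```

Run:
```python
from h import *
plan([537,175,67],0)
```

```text
t 2.25 at [566.47 177.69 309.18] op 87.6 F [-0.43  0.31  0.6 ] shift cm [-2.95  0.26 24.22] rot [ 0. -0. -0.]
```

Call:
send_rows(commands=[[1,[-2.95,0.26,10],[0,0,0]],[1,[-2.95,0.26,15],[0,0,0]],[1,[-2.95,0.26,18],[0,0,0]],[1,[-2.95,0.26,21],[0,0,0]],[1,[-2.95,0.26,23],[0,0,0]],[1,[-2.95,0.26,24.2],[0,0,0]],[1,[-2.95,0.26,24.2],[0,0,0]],[1,[-2.95,0.26,24.2],[0,0,0]],[-1,[-2.95,0.26,24.2],[0,0,0]],[-1,[-2.95,0.26,24.2],[0,0,0]],[-1,[-2.95,0.26,24.2],[0,0,0]],[-1,[-2.95,0.26,24.2],[0,0,0]]], squeeze=25)

```text
time_s: 3.45
eef_pos: [537.3, 177.0, 67.6]
orientation: [[1.0, -0.001, 0.001], [-0.001, -1.0, 0.0], [0.001, -0.0, -1.0]]
wrist_force: [-0.9, -0.2, -1.7]
opening: 59.3
```

Call:
send_rows(commands=[[-1,[0,0,0],[0,0,0]],[-1,[0,0,0],[0,0,0]],[-1,[0,0,0],[0,0,0]],[-1,[0,0,0],[0,0,0]]])

```text
time_s: 3.85
eef_pos: [537.0, 176.7, 66.9]
orientation: [[1.0, -0.001, -0.0], [-0.001, -1.0, -0.0], [-0.0, 0.0, -1.0]]
wrist_force: [-1.2, -1.9, 1.4]
opening: 27.7
```

Call:
send_rows(commands=[[-1,[0,0,0],[0,0,0]],[-1,[0,0,0],[0,0,0]],[-1,[0,1,0],[0,0,0]],[-1,[0,2,0],[0,0,0]],[-1,[0,3,0],[0,0,0]],[-1,[0,4,0],[0,0,0]],[-1,[0,5,0],[0,0,0]],[-1,[0,6,0],[0,0,0]],[-1,[0,6.7,0],[0,0,0]],[-1,[0,7.2,0],[0,0,0]],[-1,[0,7.2,0],[0,0,0]],[-1,[0,7.2,0],[0,0,0]]])

```text
time_s: 5.05
eef_pos: [537.0, 103.6, 66.9]
orientation: [[1.0, -0.002, -0.0], [-0.002, -1.0, -0.002], [-0.0, 0.002, -1.0]]
wrist_force: [2.1, -3.0, -4.6]
opening: 23.7
```

Call:
send_rows(commands=[[1,[0,0,0],[0,0,0]],[1,[0,0,0],[0,0,0]],[1,[0,0,0],[0,0,0]],[1,[0,0,-4],[0,0,0]],[1,[0,0,-9],[0,0,0]],[1,[0,0,-14],[0,0,0]],[1,[0,0,-19],[0,0,0]],[1,[0,0,-23],[0,0,0]],[1,[2,0,-23],[0,0,0]],[1,[2,0,-23],[0,0,0]]])

```text
time_s: 6.05
eef_pos: [558.6, 105.0, 298.4]
orientation: [[1.0, -0.002, 0.003], [-0.002, -1.0, 0.001], [0.003, -0.001, -1.0]]
wrist_force: [-0.7, -0.7, -0.7]
opening: 88.0
```

Run:
```python
from h import *
import pickle
c=grab('wrist','w3.png',None,1.5);pickle.dump(c,open('w3.pkl','wb'))
c=grab('top','t3.png',None,1.5)
plan([540,-290,300],0)
```

```text
t 6.15 at [556.18 105.06 296.17] op 87.7 F [0.35 0.27 0.26] shift cm [-1.59 39.51 -0.38] rot [ 0.  0. -0.]
```

View pics/w3.png

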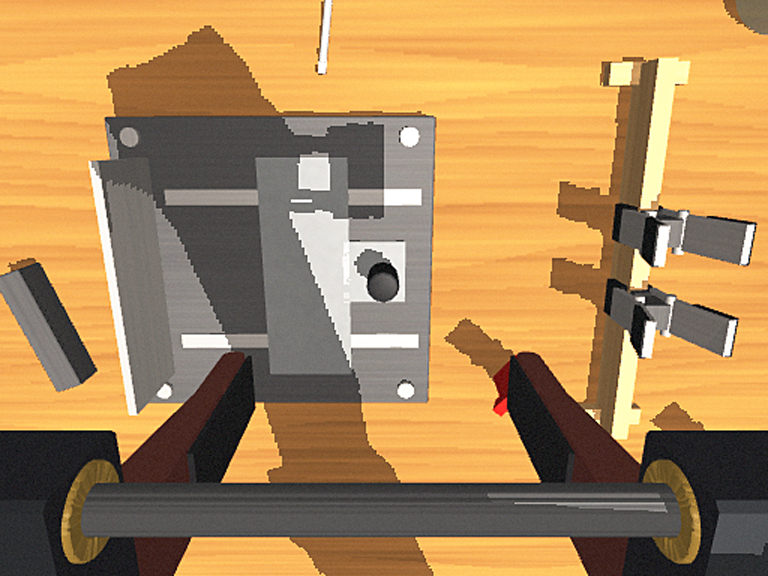

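View pics/t3.png

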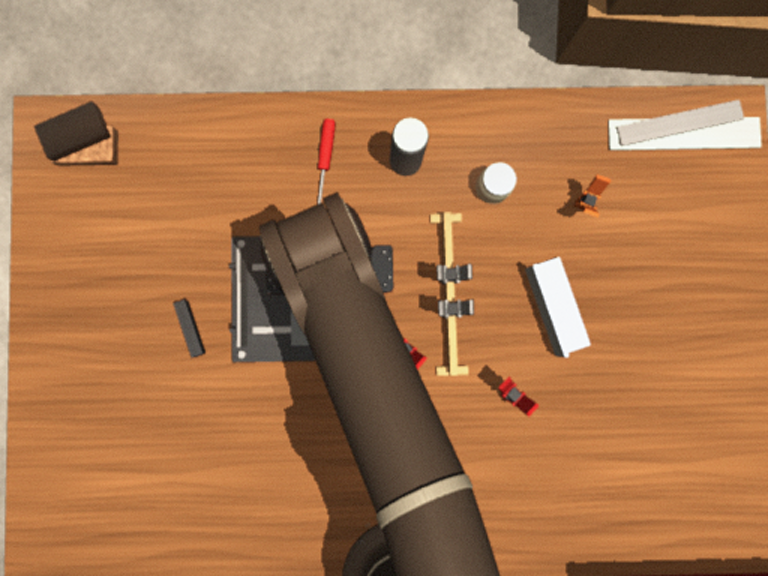

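The carriage is now back, with the seat at about (303,265). The angle is still where it was, so I'm moving over to it.

Run:
```python
from h import *
import pickle;c=pickle.load(open('w3.pkl','rb'))
A=lambda U,V:((U+.5)/1.5-.5,(V+.5)/1.5-.5)
q=np.array([pl(c,A(*x),34) for x in [(255,158),(347,157),(351,374),(271,374)]]);print(q,q.mean(0))
print(pl(c,A(383,284),80))
```

```text
[[626.46 201.6   34.  ]
 [627.09 131.58  34.  ]
 [446.72 131.78  34.  ]
 [446.81 200.62  34.  ]] [536.77 166.4   34.  ]
[539.54 104.41  80.  ]
```

Call:
send_rows(commands=[[1,[-1.6,39.5,-0.4],[0,0,0]],[1,[-1.6,39.5,-0.4],[0,0,0]],[1,[-1.6,39.5,-0.4],[0,0,0]],[1,[-1.6,39.5,-0.4],[0,0,0]],[1,[-1.6,39.5,-0.4],[0,0,0]],[1,[-1.6,39.5,-0.4],[0,0,0]],[1,[-1.6,39.5,-0.4],[0,0,0]],[1,[-1.6,39.5,-0.4],[0,0,0]],[1,[-1.6,39.5,-0.4],[0,0,0]],[1,[-1.6,39.5,-0.4],[0,0,0]],[1,[-1.6,39.5,-0.4],[0,0,0]],[1,[-1.6,39.5,-0.4],[0,0,0]]])

```text
time_s: 7.35
eef_pos: [540.8, -288.0, 300.8]
orientation: [[1.0, 0.002, -0.0], [0.002, -1.0, 0.001], [-0.0, -0.001, -1.0]]
wrist_force: [0.7, -0.1, 0.5]
opening: 87.5
```

Run:
```python
from h import *
import pickle
c=grab('wrist','w4.png',None,1.5);pickle.dump(c,open('w4.pkl','wb'))
print(ctrl.get_obs()['eef_pos'],ctrl.get_obs()['joint_pos'])
```

```text
[ 540.8  -288.28  300.96] [ 34.63  20.89 -15.08  87.84   5.57  72.02 -71.15]
```

View pics/w4.png

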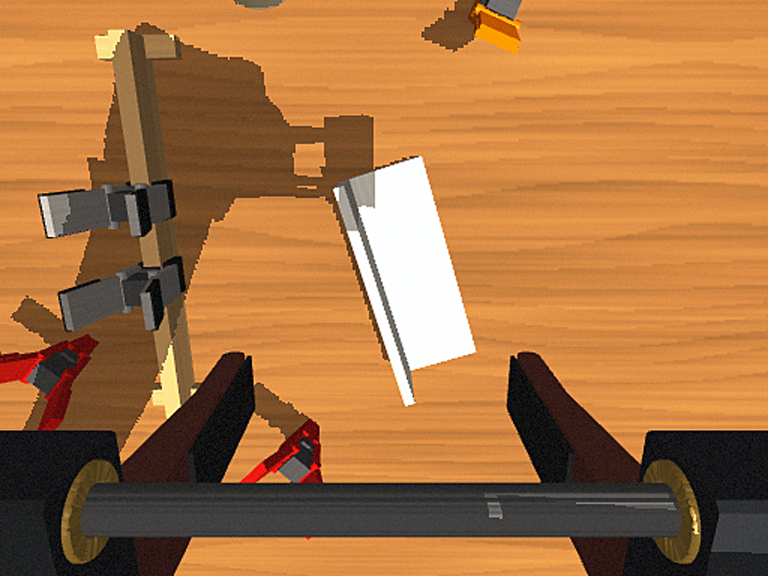

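Run:
```python
from h import *
im=cv2.imread('pics/raw_w4.png')[95:280,205:330]
cv2.imwrite('pics/z4.png',cv2.resize(im,None,fx=3.2,fy=3.2,interpolation=cv2.INTER_CUBIC))
```

```text
(no output)
```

View pics/z4.png

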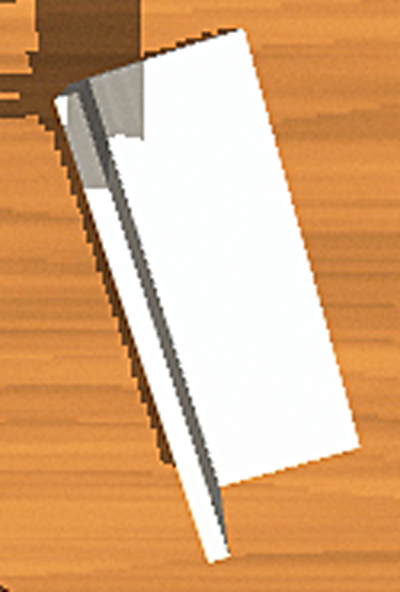

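Run:
```python
from h import *
import pickle;c=pickle.load(open('w4.pkl','rb'))
A=lambda U,V:((U+.5)/3.2-.5+205,(V+.5)/3.2-.5+95)
def P(n,z,*p):
    q=np.array([pl(c,A(*x),z) for x in p]);d=q[0]-q[-1];print(n,q[:,:2].tolist(),'mean',q.mean(0),'len',np.linalg.norm(d),np.degrees(np.arctan2(d[1],d[0])));return q
a=P('outer',70,(54,98),(209,562));b=P('inner',70,(77,92),(229,556));w=P('web',8,(243,29),(359,447))
m=(a.mean(0)+b.mean(0))/2;print(m, 'perp dist web-outer',np.linalg.norm((a.mean(0)-w.mean(0))[:2]))
```

```text
outer [[587.9278524581654, -252.6284807107969], [415.7648371134586, -306.8479622682621]] mean [ 501.85 -279.74   70.  ] len 180.49890867521069 17.480834032173128
inner [[589.899198660906, -260.31405398542665], [418.3085065180262, -314.35056216223995]] mean [ 504.1  -287.33   70.  ] len 179.89805403621062 17.480004396789553
web [[608.35131716521, -319.56236270397955], [436.52324042841207, -373.192526662138]] mean [ 522.44 -346.38    8.  ] len 180.00300675612587 17.333939397131267
[ 502.98 -283.54   70.  ] perp dist web-outer 69.74792205709306
```

Run:
```python
from h import *
plan([503,-283.5,52],17.4)
T=cal('top');print(pl(T,(345,264),80))
```

```text
t 7.4 at [ 540.8  -288.28  300.96] op 87.4 F [0.94 0.77 0.74] shift cm [-3.78 -0.47 24.9 ] rot [-0.  -0.  -0.3]
[ 345.11 -217.69   80.  ]
```

Call:
send_rows(commands=[[1,[-3.8,-0.5,3],[0,0,-0.15]],[1,[-3.8,-0.5,7],[0,0,-0.3]],[1,[-3.8,-0.5,12],[0,0,-0.3]],[1,[-3.8,-0.5,17],[0,0,-0.3]],[1,[-3.8,-0.5,20],[0,0,-0.3]],[1,[-3.8,-0.5,22],[0,0,-0.3]],[1,[-3.8,-0.5,24],[0,0,-0.3]],[1,[-3.8,-0.5,24.9],[0,0,-0.3]],[1,[-3.8,-0.5,24.9],[0,0,-0.3]],[1,[-3.8,-0.5,24.9],[0,0,-0.3]]])

```text
time_s: 8.4
eef_pos: [503.1, -284.8, 52.7]
orientation: [[0.955, 0.295, 0.001], [0.295, -0.955, -0.0], [0.001, 0.001, -1.0]]
wrist_force: [0.3, -0.5, 0.3]
opening: 87.9
```

Run:
```python
from h import *
plan([503,-283.5,52],17.4)
```

```text
t 8.4 at [ 503.09 -284.8    52.74] op 87.9 F [ 0.26 -0.54  0.34] shift cm [ 0.03 -0.13  0.07] rot [ 0. -0. -0.]
```

Call:
send_rows(commands=[[-1,[0,-0.13,0.0],[0,0,0]],[-1,[0,-0.13,0],[0,0,0]],[-1,[0,-0.13,0],[0,0,0]],[-1,[0,-0.13,0],[0,0,0]],[-1,[0,-0.13,0],[0,0,0]],[-1,[0,-0.13,0],[0,0,0]],[-1,[0,-0.13,0],[0,0,0]],[-1,[0,-0.13,0],[0,0,0]],[-1,[0,-0.13,0],[0,0,0]],[-1,[0,-0.13,0],[0,0,0]],[-1,[0,-0.13,0],[0,0,0]],[-1,[0,-0.13,0],[0,0,0]]], squeeze=45)

```text
time_s: 9.6
eef_pos: [502.2, -284.0, 52.0]
orientation: [[0.956, 0.294, 0.0], [0.294, -0.956, -0.0], [0.0, 0.0, -1.0]]
wrist_force: [0.3, -0.9, -0.3]
opening: 7.6
```

Call:
send_rows(commands=[[-1,[0,0,0],[0,0,0]],[-1,[0,0,0],[0,0,0]],[-1,[0,0,0],[0,0,0]],[-1,[0,0,0],[0,0,0]]])

```text
time_s: 10.0
eef_pos: [502.1, -284.0, 51.9]
orientation: [[0.956, 0.294, 0.0], [0.294, -0.956, -0.0], [0.0, 0.0, -1.0]]
wrist_force: [1.0, -1.3, -1.5]
opening: 7.7
```

Run:
```python
from h import *
plan([503,-283.5,200],17.4)
```

```text
t 10.0 at [ 502.12 -284.03   51.95] op 7.7 F [ 1.01 -1.29 -1.48] shift cm [  0.1   -0.02 -14.81] rot [ 0.   -0.   -0.01]
```

Call:
send_rows(commands=[[-1,[0,0,-2],[0,0,0]],[-1,[0,0,-5],[0,0,0]],[-1,[0,0,-9],[0,0,0]],[-1,[0,0,-13],[0,0,0]],[-1,[0,0,-16],[0,0,0]],[-1,[0,0,-16],[0,0,0]]])

```text
time_s: 10.6
eef_pos: [503.6, -284.1, 215.5]
orientation: [[0.956, 0.295, 0.005], [0.295, -0.956, -0.002], [0.004, 0.004, -1.0]]
wrist_force: [0.3, -0.3, -6.3]
opening: 8.0
```

Run:
```python
from h import *
plan([536,197,200],0.1)
```

```text
t 10.6 at [ 503.57 -284.07  215.47] op 8.0 F [ 0.33 -0.29 -6.28] shift cm [ 17.27 -45.02   1.44] rot [ 0.  -0.   0.3]
```

Call:
send_rows(commands=[[-1,[0.9,-2.3,0],[0,0,0.02]],[-1,[2.6,-6.8,0],[0,0,0.05]],[-1,[4.3,-11.3,0],[0,0,0.08]],[-1,[6,-15.8,0],[0,0,0.11]],[-1,[7.7,-20.2,0],[0,0,0.14]],[-1,[9.4,-24.6,0],[0,0,0.17]],[-1,[11.1,-29,0],[0,0,0.2]],[-1,[12.8,-33.4,0],[0,0,0.23]],[-1,[14.5,-37.8,0],[0,0,0.26]],[-1,[16,-41.7,0],[0,0,0.29]],[-1,[17,-44.2,0],[0,0,0.3]],[-1,[17.3,-45,0],[0,0,0.3]]])

```text
time_s: 11.8
eef_pos: [532.7, 201.2, 209.2]
orientation: [[1.0, 0.004, -0.004], [0.004, -1.0, 0.001], [-0.004, -0.001, -1.0]]
wrist_force: [0.0, 0.6, -6.6]
opening: 7.7
```

Call:
send_rows(commands=[[-1,[0,0,3],[0,0,0]],[-1,[0,0,5],[0,0,0]],[-1,[0,0,5.5],[0,0,0]],[-1,[0,0,5.5],[0,0,0]],[-1,[0,0,5.5],[0,0,0]]])

```text
time_s: 12.3
eef_pos: [535.2, 196.9, 157.2]
orientation: [[1.0, -0.002, 0.0], [-0.002, -1.0, 0.0], [0.0, -0.0, -1.0]]
wrist_force: [0.5, -0.3, -5.9]
opening: 7.8
```

Run:
```python
from h import *
plan([536,197,88],0.1)
import pickle
c=grab('wrist','w5.png',None,1.5);pickle.dump(c,open('w5.pkl','wb'))
```

```text
t 12.3 at [535.21 196.9  157.24] op 7.8 F [ 0.51 -0.34 -5.94] shift cm [ 0.08 -0.01  6.92] rot [-0. -0. -0.]
```

View pics/w5.png

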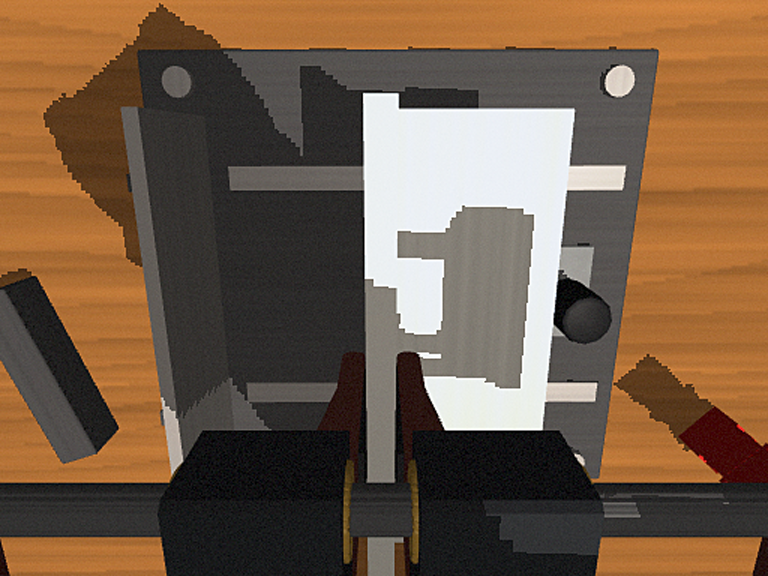

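Run:
```python
from h import *
import pickle;c=pickle.load(open('w5.pkl','rb'))
A=lambda U,V:((U+.5)/1.5-.5,(V+.5)/1.5-.5)
print(pl(c,A(574,108),113.2),pl(c,A(545,430),113.2),'flange top',pl(c,A(363,94),175.2),pl(c,A(399,93),175.2))
print('knob',pl(c,A(588,318),80))
```

```text
[625.72 132.07 113.2 ] [501.67 130.68 113.2 ] flange top [625.42 201.76 175.2 ] [625.61 193.64 175.2 ]
knob [538.56 104.6   80.  ]
```

Call:
send_rows(commands=[[-1,[0.1,0,2],[0,0,0]],[-1,[0.1,0,4],[0,0,0]],[-1,[0.1,0,5.5],[0,0,0]],[-1,[0.1,0,6.3],[0,0,0]],[-1,[0.1,0,6.7],[0,0,0]],[-1,[0.1,0,6.9],[0,0,0]],[-1,[0.1,0,6.9],[0,0,0]],[-1,[0.1,0,6.9],[0,0,0]],[-1,[0.1,0,6.9],[0,0,0]]])

```text
time_s: 13.25
eef_pos: [536.3, 197.3, 88.5]
orientation: [[1.0, -0.001, 0.001], [-0.001, -1.0, 0.0], [0.001, -0.0, -1.0]]
wrist_force: [0.4, 0.4, -5.8]
opening: 7.7
```

Call:
send_rows(commands=[[-1,[0,0,0.1],[0,0,0]],[-1,[0,0,0.15],[0,0,0]],[-1,[0,0,0.2],[0,0,0]],[-1,[0,0,0.2],[0,0,0]],[-1,[0,0,0.2],[0,0,0]]])

```text
time_s: 13.75
eef_pos: [536.0, 197.2, 86.0]
orientation: [[1.0, -0.001, 0.0], [-0.001, -1.0, -0.0], [0.0, 0.0, -1.0]]
wrist_force: [-0.1, -1.1, -5.1]
opening: 8.1
```

Call:
send_rows(commands=[[-1,[0,0,0.05],[0,0,0]],[-1,[0,0,0.1],[0,0,0]],[-1,[0,0,0.1],[0,0,0]],[-1,[0,0,0.1],[0,0,0]]])

```text
time_s: 14.15
eef_pos: [536.0, 197.2, 85.9]
orientation: [[1.0, -0.001, 0.001], [-0.001, -1.0, -0.0], [0.001, 0.0, -1.0]]
wrist_force: [-3.0, -2.0, 7.0]
opening: 7.8
```

Call:
send_rows(commands=[[-0.7,[0,0,0],[0,0,0]],[-0.4,[0,0,0],[0,0,0]],[0,[0,0,0],[0,0,0]],[0,[0,0,0],[0,0,0]],[0,[0,0,0],[0,0,0]],[0,[0,0,0],[0,0,0]],[0,[0,0,0],[0,0,0]],[0,[0,0,-3],[0,0,0]],[0,[0,0,-8],[0,0,0]],[0,[0,0,-13],[0,0,0]],[0,[0,0,-18],[0,0,0]],[0,[0,0,-22],[0,0,0]]])

```text
time_s: 15.35
eef_pos: [536.0, 197.4, 308.2]
orientation: [[1.0, -0.001, 0.002], [-0.001, -1.0, 0.001], [0.002, -0.001, -1.0]]
wrist_force: [1.5, 0.3, -0.6]
opening: 44.1
```

Call:
send_rows(commands=[[1,[2,4,-1],[0,0,0]],[1,[2,6,-1],[0,0,0]],[1,[2,6,-1],[0,0,0]],[1,[2,6,-1],[0,0,0]],[1,[2,6,-1],[0,0,0]]])

```text
time_s: 15.85
eef_pos: [555.3, 138.5, 314.7]
orientation: [[1.0, 0.001, -0.001], [0.001, -1.0, 0.001], [-0.001, -0.001, -1.0]]
wrist_force: [0.1, 0.4, 0.5]
opening: 80.4
```

Run:
```python
from h import *
import pickle
c=grab('wrist','w6.png',(60,40,360,270),2.6);pickle.dump(c,open('w6.pkl','wb'))
plan([538,104,67],0)
```

```text
t 15.9 at [555.36 138.59 314.69] op 84.4 F [-0.33  0.05  0.09] shift cm [-1.72  3.47 24.77] rot [-0.  0.  0.]
```

View pics/w6.png

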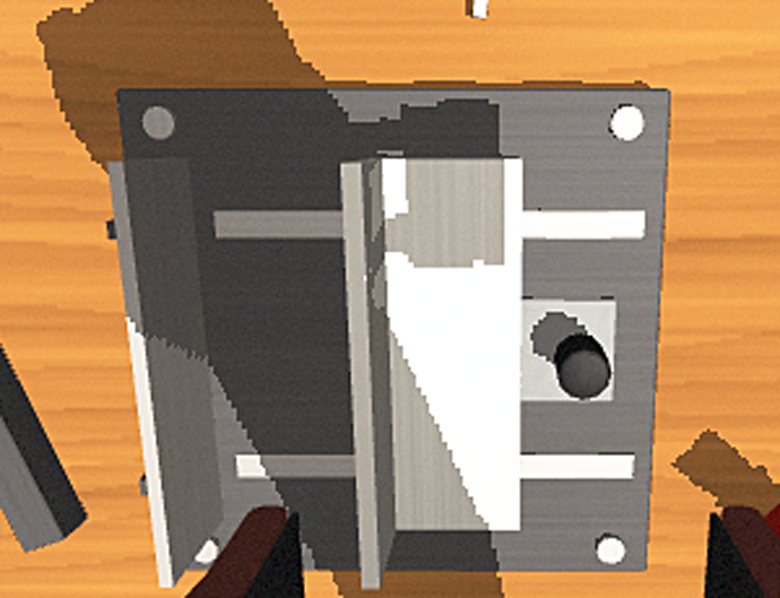

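Run:
```python
from h import *
import pickle;c=pickle.load(open('w6.pkl','rb'))
A=lambda U,V:((U+.5)/2.6-.5+60,(V+.5)/2.6-.5+40)
for n,z,u,v in [('web',42,521,157),('web',42,521,530),('fl o',104,341,163),('fl i',104,365,162),('fl o',104,361,588),('fl i',104,381,588),('fence o',104,108,162),('fence i',104,124,161),('fence o',104,160,587),('fence i',104,176,585),('knob',80,583,373)]: print(n,pl(c,A(u,v),z))
```

```text
web [627.45 132.17  42.  ]
web [446.3  131.06  42.  ]
fl o [626.47 201.65 104.  ]
fl i [626.84 192.51 104.  ]
fl o [446.83 202.27 104.  ]
fl i [446.83 193.5  104.  ]
fence o [626.78 290.17 104.  ]
fence i [627.15 284.05 104.  ]
fence o [447.23 290.33 104.  ]
fence i [448.21 283.22 104.  ]
knob [537.94 105.36  80.  ]
```

Call:
send_rows(commands=[[1,[-1.7,3.45,8],[0,0,0]],[1,[-1.7,3.45,13],[0,0,0]],[1,[-1.7,3.45,17],[0,0,0]],[1,[-1.7,3.45,20],[0,0,0]],[1,[-1.7,3.45,22.5],[0,0,0]],[1,[-1.7,3.45,24],[0,0,0]],[1,[-1.7,3.45,24.4],[0,0,0]],[1,[-1.7,3.45,24.4],[0,0,0]],[-0.2,[-1.7,3.45,24.4],[0,0,0]],[-0.2,[-1.7,3.45,24.4],[0,0,0]],[-0.2,[-1.7,3.45,24.4],[0,0,0]],[-0.2,[-1.7,3.45,24.4],[0,0,0]]], squeeze=20)

```text
time_s: 17.1
eef_pos: [539.2, 102.6, 71.7]
orientation: [[1.0, -0.001, 0.001], [-0.001, -1.0, 0.0], [0.001, -0.0, -1.0]]
wrist_force: [-0.7, -0.1, -0.1]
opening: 59.5
```

Run:
```python
from h import *
plan([538,104,69],0)
```

```text
t 17.1 at [539.22 102.63  71.68] op 59.5 F [-0.73 -0.08 -0.1 ] shift cm [-0.12 -0.14  0.27] rot [-0. -0. -0.]
```

Call:
send_rows(commands=[[-0.2,[-0.1,-0.15,0.2],[0,0,0]],[-0.3,[-0.1,-0.15,0.2],[0,0,0]],[-0.4,[-0.1,-0.15,0.2],[0,0,0]],[-0.5,[-0.1,-0.15,0.2],[0,0,0]],[-0.6,[-0.1,-0.15,0.2],[0,0,0]],[-1,[-0.1,-0.15,0.2],[0,0,0]],[-1,[-0.1,-0.15,0.2],[0,0,0]],[-1,[-0.1,-0.15,0.2],[0,0,0]]])

```text
time_s: 17.9
eef_pos: [537.8, 104.0, 68.9]
orientation: [[1.0, -0.001, -0.0], [-0.001, -1.0, -0.0], [-0.0, 0.0, -1.0]]
wrist_force: [-0.4, 0.6, -0.6]
opening: 23.7
```

Call:
send_rows(commands=[[-1,[0,-0.2,0],[0,0,0]],[-1,[0,-0.6,0],[0,0,0]],[-1,[0,-1.2,0],[0,0,0]],[-1,[0,-1.8,0],[0,0,0]],[-1,[0,-2.4,0],[0,0,0]],[-1,[0,-3.0,0],[0,0,0]],[-1,[0,-3.6,0],[0,0,0]],[-1,[0,-4.2,0],[0,0,0]],[-1,[0,-4.8,0],[0,0,0]],[-1,[0,-5.4,0],[0,0,0]],[-1,[0,-5.8,0],[0,0,0]],[-1,[0,-6,0],[0,0,0]]])

```text
time_s: 19.1
eef_pos: [537.8, 164.9, 68.9]
orientation: [[1.0, -0.001, -0.0], [-0.001, -1.0, 0.0], [-0.0, -0.0, -1.0]]
wrist_force: [0.2, -2.6, -1.5]
opening: 23.7
```

Call:
send_rows(commands=[[-1,[0,-0.3,0],[0,0,0]],[-1,[0,-0.7,0],[0,0,0]],[-1,[0,-1.1,0],[0,0,0]],[-1,[0,-1.4,0],[0,0,0]],[-1,[0,-1.6,0],[0,0,0]],[-1,[0,-1.8,0],[0,0,0]],[-1,[0,-1.9,0],[0,0,0]],[-1,[0,-2.0,0],[0,0,0]],[-1,[0,-2.1,0],[0,0,0]],[-1,[0,-2.2,0],[0,0,0]],[-1,[0,-2.2,0],[0,0,0]]])

```text
time_s: 20.2
eef_pos: [537.8, 185.7, 68.9]
orientation: [[1.0, -0.001, -0.0], [-0.001, -1.0, -0.001], [-0.0, 0.001, -1.0]]
wrist_force: [-2.0, -4.9, 0.2]
opening: 23.9
```

Call:
send_rows(commands=[[-1,[0,-0.15,0],[0,0,0]],[-1,[0,-0.3,0],[0,0,0]],[-1,[0,-0.3,0],[0,0,0]],[-1,[0,-0.3,0],[0,0,0]]])

```text
time_s: 20.6
eef_pos: [537.8, 185.8, 68.9]
orientation: [[1.0, -0.003, -0.001], [-0.003, -1.0, -0.004], [-0.001, 0.004, -1.0]]
wrist_force: [-3.0, -11.8, 5.1]
opening: 23.4
```

Call:
send_rows(commands=[[-1,[0,0.3,0],[0,0,0]],[-0.3,[0,0.3,0],[0,0,0]],[0,[0,0.3,0],[0,0,0]],[0,[0,0.3,0],[0,0,0]],[0,[0,0.3,0],[0,0,0]],[0,[0,0.3,-3],[0,0,0]],[0,[0,0.3,-8],[0,0,0]],[0,[0,0.3,-13],[0,0,0]],[0,[1,0.3,-18],[0,0,0]],[0,[2,0.3,-23],[0,0,0]],[0,[2,0,-24],[0,0,0]],[0,[2,-2,-24],[0,0,0]]])

```text
time_s: 21.8
eef_pos: [559.8, 207.7, 311.9]
orientation: [[1.0, -0.005, 0.005], [-0.005, -1.0, 0.0], [0.005, -0.0, -1.0]]
wrist_force: [-0.7, -0.2, 0.1]
opening: 43.9
```

Call:
send_rows(commands=[[1,[0,-3,0],[0,0,0]],[1,[0,-6,0],[0,0,0]],[1,[0,-6,0],[0,0,0]],[1,[0,-6,0],[0,0,0]]])

```text
time_s: 22.2
eef_pos: [557.4, 269.7, 308.0]
orientation: [[1.0, 0.001, -0.001], [0.001, -1.0, -0.001], [-0.001, 0.001, -1.0]]
wrist_force: [0.1, -0.2, 0.3]
opening: 72.6
```

Run:
```python
from h import *
import pickle
print(ctrl.get_obs()['eef_pos'])
c=grab('wrist','w7.png',(60,40,360,270),2.6);pickle.dump(c,open('w7.pkl','wb'))
```

```text
[557.44 269.72 308.02]
```

View pics/w7.png

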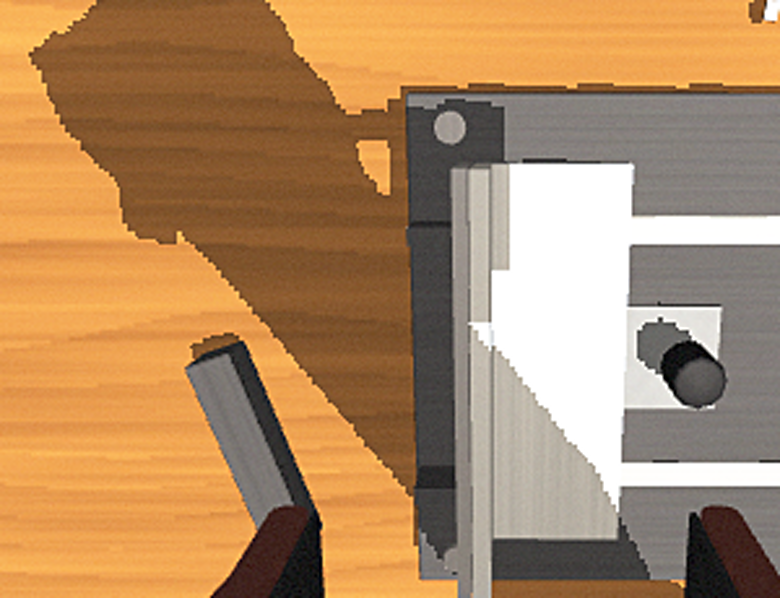

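Flange and fence now stand side by side at x≈452–492. The bar is at (255,430), partly hidden. I'll check the numbers and move over the bar.

Run:
```python
from h import *
import pickle;c=pickle.load(open('w7.pkl','rb'))
A=lambda U,V:((U+.5)/2.6-.5+60,(V+.5)/2.6-.5+40)
for n,z,u,v in [('web',42,634,163),('web',42,618,540),('fence o',104,452,166),('fl i',104,492,165),('fence o',104,458,590),('mid',104,470,166),('knob',80,700,382)]: print(n,pl(c,A(u,v),z))
plan([500,393,280],19)
```

```text
web [627.07 213.58  42.  ]
web [445.89 213.75  42.  ]
fence o [627.61 290.13 104.  ]
fl i [627.98 275.21 104.  ]
fence o [451.46 290.39 104.  ]
mid [627.61 283.42 104.  ]
knob [537.72 186.76  80.  ]
t 22.25 at [557.9  268.58 308.19] op 76.7 F [ 0.48 -0.61  0.19] shift cm [ -5.8  -12.44   2.81] rot [ 0.    0.   -0.33]
```

Call:
send_rows(commands=[[1,[-2,-4,0],[0,0,-0.1]],[1,[-4,-8,0],[0,0,-0.2]],[1,[-4,-12.4,0],[0,0,-0.33]],[1,[-4,-12.4,0],[0,0,-0.33]],[1,[-4,-12.4,0],[0,0,-0.33]],[1,[-4,-12.4,0],[0,0,-0.33]],[1,[-4,-12.4,0],[0,0,-0.33]]])

```text
time_s: 22.95
eef_pos: [519.3, 391.2, 309.0]
orientation: [[0.948, 0.32, 0.001], [0.32, -0.948, -0.001], [0.0, 0.001, -1.0]]
wrist_force: [-0.0, -0.9, 0.7]
opening: 87.8
```

Run:
```python
from h import *
import pickle
print(ctrl.get_obs()['eef_pos'])
c=grab('wrist','w8.png',(160,60,360,260),3);pickle.dump(c,open('w8.pkl','wb'))
```

```text
[519.26 391.16 308.99]
```

View pics/w8.png

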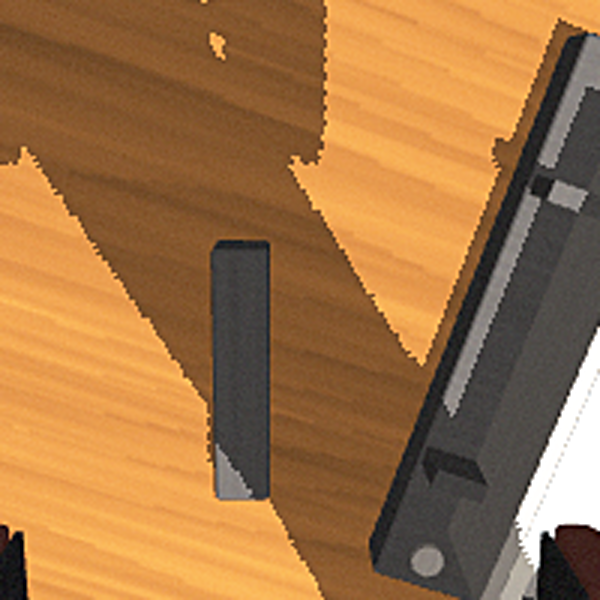

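Run:
```python
from h import *
import pickle;c=pickle.load(open('w8.pkl','rb'))
A=lambda U,V:((U+.5)/3-.5+160,(V+.5)/3-.5+60)
q=np.array([pl(c,A(*x),30) for x in [(213,250),(269,249),(269,497),(215,499)]]);print(q,q.mean(0))
for a,b in [(3,0),(2,1)]: d=q[b]-q[a];print(np.degrees(np.arctan2(d[1],d[0])),np.linalg.norm(d))
m=q.mean(0);plan([m[0],m[1],26],19)
```

```text
[[531.25 425.1   30.  ]
 [538.9  403.66  30.  ]
 [436.53 369.52  30.  ]
 [428.11 391.58  30.  ]] [483.7  397.47  30.  ]
18.00564222219212 108.44606485393648
18.443010814210798 107.91696152862701
t 23.0 at [519.15 391.43 309.12] op 87.6 F [-0.24  0.25 -0.32] shift cm [-3.18 -1.73 28.31] rot [ 0.   -0.   -0.01]
```

Call:
send_rows(commands=[[1,[-3.2,-1.7,5],[0,0,0]],[1,[-3.2,-1.7,10],[0,0,0]],[1,[-3.2,-1.7,15],[0,0,0]],[1,[-3.2,-1.7,20],[0,0,0]],[1,[-3.2,-1.7,23.5],[0,0,0]],[1,[-3.2,-1.7,25.5],[0,0,0]],[1,[-3.2,-1.7,27],[0,0,0]],[0.5,[-3.2,-1.7,28],[0,0,0]],[0.2,[-3.2,-1.7,28.3],[0,0,0]],[0,[-3.2,-1.7,28.3],[0,0,0]],[0,[-3.2,-1.7,28.3],[0,0,0]],[-0.2,[-3.2,-1.7,28.3],[0,0,0]]], squeeze=40)

```text
time_s: 24.2
eef_pos: [482.9, 399.4, 27.1]
orientation: [[0.946, 0.323, 0.001], [0.323, -0.946, 0.001], [0.002, -0.001, -1.0]]
wrist_force: [0.1, 0.8, -0.7]
opening: 51.5
```

Call:
send_rows(commands=[[-0.3,[0,0,0],[0,0,0]],[-1,[0,0,0],[0,0,0]],[-1,[0,0,0],[0,0,0]],[-1,[0,0,0],[0,0,0]],[-1,[0,0,0],[0,0,0]],[-1,[0,0,0],[0,0,0]]])

```text
time_s: 24.8
eef_pos: [482.9, 398.0, 26.2]
orientation: [[0.947, 0.322, 0.0], [0.322, -0.947, -0.001], [0.0, 0.001, -1.0]]
wrist_force: [-0.3, -3.8, 5.2]
opening: 23.8
```

Call:
send_rows(commands=[[-1,[0,0,-3],[0,0,0]],[-1,[0,0,-7],[0,0,0]],[-1,[0,0,-12],[0,0,0]],[-1,[0,0,-16],[0,0,0]],[-1,[0,0,-17],[0,0,0]],[-1,[0,0,-17],[0,0,0]]])

```text
time_s: 25.4
eef_pos: [482.4, 399.5, 196.4]
orientation: [[0.946, 0.323, 0.001], [0.323, -0.946, 0.001], [0.002, -0.001, -1.0]]
wrist_force: [-0.3, 0.4, -6.5]
opening: 24.1
```

Run:
```python
from h import *
plan([537,239.5,190],0)
```

```text
t 25.4 at [482.39 399.51 196.38] op 24.1 F [-0.3   0.44 -6.54] shift cm [-0.01 16.91  0.62] rot [-0.   -0.    0.33]
```

Call:
send_rows(commands=[[-1,[0,2,0],[0,0,0.06]],[-1,[0,5,0],[0,0,0.14]],[-1,[0,8,0],[0,0,0.22]],[-1,[0,11,0],[0,0,0.3]],[-1,[0,14,0],[0,0,0.33]],[-1,[0,16.2,0],[0,0,0.33]],[-1,[0,16.9,0],[0,0,0.33]],[-1,[0,16.9,0],[0,0,0.33]],[-1,[0,16.9,0],[0,0,0.33]],[-1,[0,16.9,0],[0,0,0.33]]])

```text
time_s: 26.4
eef_pos: [536.0, 240.5, 195.4]
orientation: [[1.0, 0.001, -0.001], [0.001, -1.0, 0.001], [-0.001, -0.001, -1.0]]
wrist_force: [0.5, -0.2, -6.8]
opening: 23.9
```

Run:
```python
from h import *
plan([537,239.5,71],0)
import pickle
c=grab('wrist','w9.png',None,1.5);pickle.dump(c,open('w9.pkl','wb'))
```

```text
t 26.4 at [536.03 240.55 195.37] op 23.9 F [ 0.51 -0.21 -6.82] shift cm [ 0.11  0.11 12.44] rot [-0.  0.  0.]
```

View pics/w9.png

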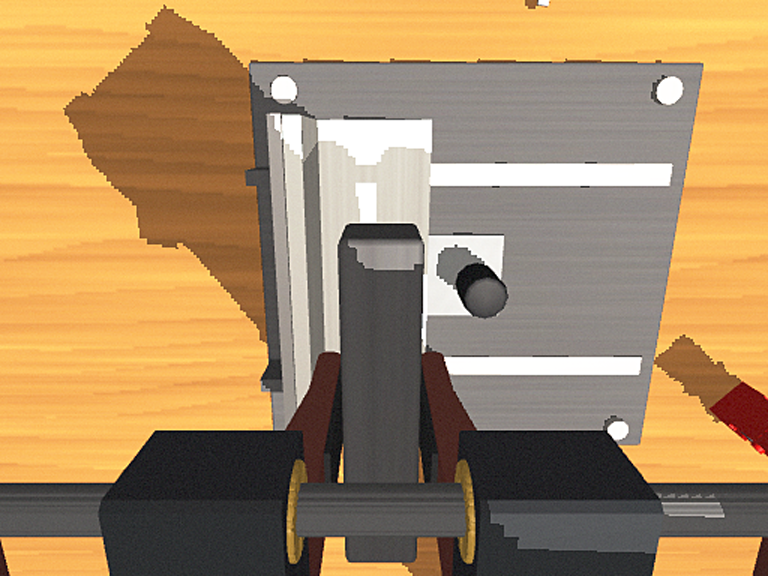

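Call:
send_rows(commands=[[-1,[0.1,0.1,3],[0,0,0]],[-1,[0.1,0.1,6],[0,0,0]],[-1,[0.1,0.1,8.5],[0,0,0]],[-1,[0.1,0.1,10.5],[0,0,0]],[-1,[0.1,0.1,11.7],[0,0,0]],[-1,[0.1,0.1,12.2],[0,0,0]],[-1,[0.1,0.1,12.4],[0,0,0]],[-1,[0.1,0.1,12.5],[0,0,0]],[-1,[0.1,0.1,12.5],[0,0,0]],[-1,[0.1,0.1,12.5],[0,0,0]]])

```text
time_s: 27.45
eef_pos: [538.4, 238.2, 71.8]
orientation: [[1.0, -0.001, 0.001], [-0.001, -1.0, 0.0], [0.001, -0.0, -1.0]]
wrist_force: [0.0, 0.0, -5.9]
opening: 23.8
```

Call:
send_rows(commands=[[-1,[0,0,0.1],[0,0,0]],[-1,[0,0,0.2],[0,0,0]],[-1,[0,0,0.2],[0,0,0]],[-1,[0,0,0.2],[0,0,0]]])

```text
time_s: 27.85
eef_pos: [538.0, 237.9, 68.9]
orientation: [[1.0, -0.001, -0.0], [-0.001, -1.0, -0.0], [-0.0, 0.0, -1.0]]
wrist_force: [-0.0, 0.5, -5.9]
opening: 23.6
```

Call:
send_rows(commands=[[-1,[0,0,0.05],[0,0,0]],[-1,[0,0,0.1],[0,0,0]],[-1,[0,0,0.1],[0,0,0]],[-1,[0,0,0.1],[0,0,0]]])

```text
time_s: 28.25
eef_pos: [538.0, 238.0, 68.1]
orientation: [[1.0, -0.001, 0.0], [-0.001, -1.0, -0.0], [0.0, 0.0, -1.0]]
wrist_force: [-0.8, -0.4, -2.5]
opening: 23.9
```

Call:
send_rows(commands=[[-0.4,[0,0,0.05],[0,0,0]],[-0.3,[0,0,0.05],[0,0,0]],[-0.28,[0,0,0.05],[0,0,0]],[-0.28,[0,0,0],[0,0,0]],[-0.28,[0,0,0],[0,0,0]],[-0.28,[0,0,-2],[0,0,0]],[-0.28,[0,0,-5],[0,0,0]],[-0.28,[0,0,-9],[0,0,0]],[0,[0,0,-14],[0,0,0]],[1,[1,0,-19],[0,0,0]],[1,[2,0,-24],[0,0,0]],[1,[2,0,-24],[0,0,0]]])

```text
time_s: 29.45
eef_pos: [561.1, 239.2, 315.3]
orientation: [[1.0, -0.002, 0.011], [-0.002, -1.0, 0.005], [0.011, -0.005, -1.0]]
wrist_force: [0.8, -0.6, -0.3]
opening: 59.8
```

Run:
```python
from h import *
import pickle
c=grab('wrist','w10.png',(90,40,390,270),2.6);pickle.dump(c,open('w10.pkl','wb'))
plan([565,-105,310],0)
```

```text
t 29.5 at [559.73 238.73 311.97] op 64.3 F [ 0.14  0.39 -0.64] shift cm [ 0.59 34.37  0.11] rot [-0.   -0.01 -0.  ]
```

View pics/w10.png

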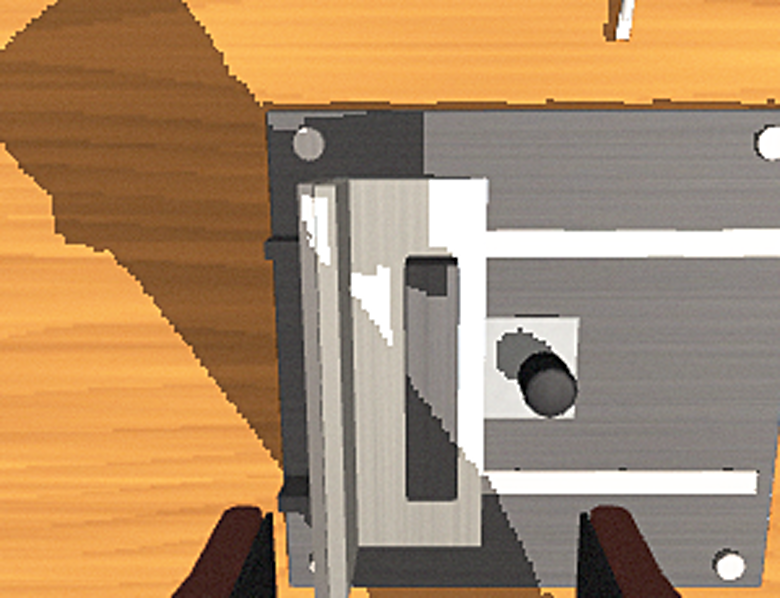

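The bar lies on the web at (432,380), lengthwise and clear of the flange. The clamps are next.

Call:
send_rows(commands=[[1,[0.6,3,0],[0,0,0]],[1,[0.6,7,0],[0,0,0]],[1,[0.6,12,0],[0,0,0]],[1,[0.6,17,0],[0,0,0]],[1,[0.6,22,0],[0,0,0]],[1,[0.6,27,0],[0,0,0]],[1,[0.6,31,0],[0,0,0]],[1,[0.6,34,0],[0,0,0]],[1,[0.6,34.4,0],[0,0,0]],[1,[0.6,34.4,0],[0,0,0]],[1,[0.6,34.4,0],[0,0,0]]])

```text
time_s: 30.6
eef_pos: [563.4, -104.2, 307.3]
orientation: [[1.0, 0.001, -0.001], [0.001, -1.0, 0.001], [-0.001, -0.001, -1.0]]
wrist_force: [-0.2, -0.2, -0.6]
opening: 87.8
```

Run:
```python
from h import *
import pickle
print(ctrl.get_obs()['eef_pos'])
c=grab('wrist','w11.png',(150,60,370,260),3.2);pickle.dump(c,open('w11.pkl','wb'))
```

```text
[ 563.37 -104.22  307.26]
```

View pics/w11.png

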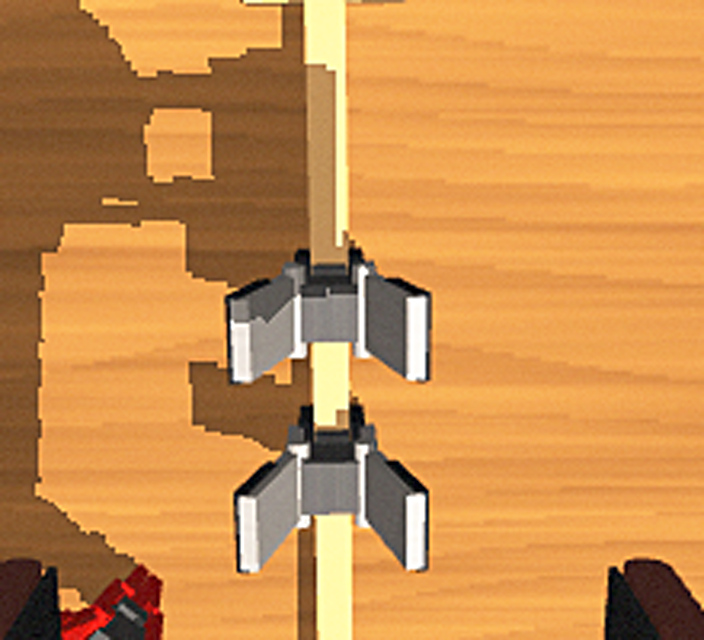

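Run:
```python
from h import *
import pickle;c=pickle.load(open('w11.pkl','rb'))
A=lambda U,V:((U+.5)/3.2-.5+150,(V+.5)/3.2-.5+60)
for n,pts in dict(A=[(227,297),(431,293),(428,381),(232,383)],B=[(235,493),(428,490),(426,570),(238,572)]).items():
    q=np.array([pl(c,A(*x),115) for x in pts]);print(n,q[:,:2].tolist(),q.mean(0))
s=[pl(c,A(*x),38) for x in [(307,60),(348,60),(351,620),(316,620)]];print(np.array(s))
```

```text
A [[587.7577274090921, -70.81479713188796], [589.0458217442753, -133.01120990072323], [561.4729505609166, -132.81534765433017], [560.7636626122493, -71.64762684822014]] [ 574.76 -102.07  115.  ]
B [[524.341901158206, -71.67852666902837], [525.4407807794307, -133.7538074290572], [497.56524797775353, -133.8222336557963], [496.7703957058155, -71.9801692153879]] [ 511.03 -102.81  115.  ]
[[ 658.98  -93.86   38.  ]
 [ 658.99 -108.33   38.  ]
 [ 441.66 -110.64   38.  ]
 [ 441.64  -96.28   38.  ]]
```

Run:
```python
from h import *
plan([574.5,-102.3,96],0.5)
```

```text
t 30.65 at [ 563.51 -103.98  307.5 ] op 87.7 F [ 0.53  0.32 -0.82] shift cm [ 1.11 -0.15 21.15] rot [-0.    0.   -0.01]
```

Call:
send_rows(commands=[[1,[1.1,-0.15,4],[0,0,-0.01]],[1,[1.1,-0.15,8],[0,0,-0.01]],[1,[1.1,-0.15,12],[0,0,-0.01]],[1,[1.1,-0.15,15],[0,0,-0.01]],[1,[1.1,-0.15,18],[0,0,-0.01]],[1,[1.1,-0.15,20],[0,0,-0.01]],[1,[1.1,-0.15,21],[0,0,-0.01]],[1,[1.1,-0.15,21.2],[0,0,-0.01]],[1,[1.1,-0.15,21.2],[0,0,-0.01]],[1,[1.1,-0.15,21.2],[0,0,-0.01]]], squeeze=30)

```text
time_s: 31.65
eef_pos: [575.4, -104.3, 97.2]
orientation: [[1.0, 0.009, 0.002], [0.009, -1.0, -0.0], [0.002, 0.0, -1.0]]
wrist_force: [0.2, 0.4, 0.7]
opening: 87.7
```

Run:
```python
from h import *
plan([574.5,-102.3,96],0.5)
import pickle
c=grab('wrist','w12.png',None,1.5);pickle.dump(c,open('w12.pkl','wb'))
```

```text
t 31.65 at [ 575.42 -104.33   97.21] op 87.7 F [0.24 0.41 0.71] shift cm [-0.09 -0.2   0.12] rot [ 0. -0.  0.]
```

View pics/w12.png

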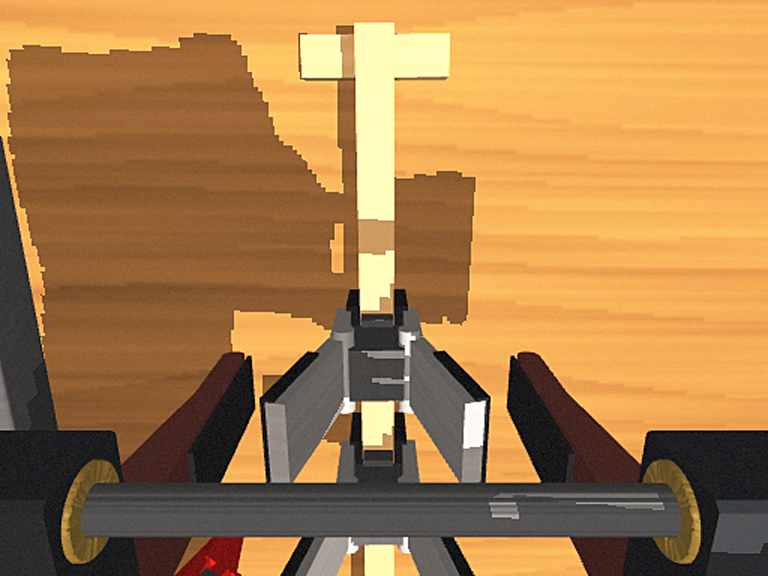

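Run:
```python
from h import *
import pickle;c=pickle.load(open('w12.pkl','rb'))
A=lambda U,V:((U+.5)/1.5-.5,(V+.5)/1.5-.5)
for p in [(262,402),(487,399),(285,404),(463,402),(270,482),(484,482)]: print(pl(c,A(*p),115))
print('strip',[pl(c,A(*p),38) for p in [(354,22),(394,22),(361,440),(395,440)]])
```

```text
[587.84 -71.24 115.  ]
[ 589.29 -131.76  115.  ]
[587.3 -77.4 115. ]
[ 588.34 -125.36  115.  ]
[562.62 -72.07 115.  ]
[ 563.18 -132.71  115.  ]
strip [array([695.38, -92.84,  38.  ]), array([ 695.51, -106.91,   38.  ]), array([527.78, -95.03,  38.  ]), array([ 527.92, -110.17,   38.  ])]
```

Call:
send_rows(commands=[[0.5,[-0.15,-0.2,0.1],[0,0,0]],[0.4,[-0.15,-0.2,0.1],[0,0,0]],[0.3,[-0.15,-0.2,0.1],[0,0,0]],[0.2,[-0.15,-0.2,0.1],[0,0,0]],[0.1,[-0.15,-0.2,0.1],[0,0,0]],[0,[-0.15,-0.2,0.1],[0,0,0]],[-0.1,[-0.15,-0.2,0.1],[0,0,0]],[-0.2,[-0.15,-0.2,0.1],[0,0,0]],[-0.5,[-0.15,-0.2,0.1],[0,0,0]],[-1,[-0.15,-0.2,0.1],[0,0,0]],[-1,[-0.15,-0.2,0.1],[0,0,0]],[-1,[-0.15,-0.2,0.1],[0,0,0]]])

```text
time_s: 32.9
eef_pos: [574.6, -102.7, 97.2]
orientation: [[1.0, 0.009, 0.004], [0.009, -1.0, -0.001], [0.004, 0.001, -1.0]]
wrist_force: [-2.3, -0.2, 15.1]
opening: 33.3
```

Call:
send_rows(commands=[[-1,[0,0,0],[0,0,0]],[-1,[0,0,0],[0,0,0]],[-1,[0,0,0],[0,0,0]]])

```text
time_s: 33.2
eef_pos: [574.6, -102.7, 97.2]
orientation: [[1.0, 0.009, 0.004], [0.009, -1.0, -0.001], [0.004, 0.001, -1.0]]
wrist_force: [-1.7, -0.2, 14.2]
opening: 33.4
```

Call:
send_rows(commands=[[-1,[0,0,-0.5],[0,0,0]],[-1,[0,0,-1.5],[0,0,0]],[-1,[0,0,-3],[0,0,0]],[-1,[0,0,-6],[0,0,0]],[-1,[0,0,-10],[0,0,0]],[-1,[0,0,-14],[0,0,0]],[-1,[0,0,-16],[0,0,0]],[-1,[0,0,-16],[0,0,0]],[-1,[0,0,-16],[0,0,0]]])

```text
time_s: 34.1
eef_pos: [572.8, -102.6, 255.2]
orientation: [[1.0, 0.009, 0.0], [0.009, -1.0, -0.0], [0.0, 0.0, -1.0]]
wrist_force: [-0.4, -1.0, -1.1]
opening: 33.7
```

Run:
```python
from h import *
plan([572,282.5,255],0)
import pickle
c=grab('wrist','w13.png',None,1.5);pickle.dump(c,open('w13.pkl','wb'))
c=grab('scene','s13.png',(130,60,400,260),2.9)
```

```text
t 34.1 at [ 572.8  -102.59  255.22] op 33.7 F [-0.37 -1.01 -1.08] shift cm [  0.26 -38.51   0.01] rot [ 0.   -0.    0.01]
```

View pics/w13.png

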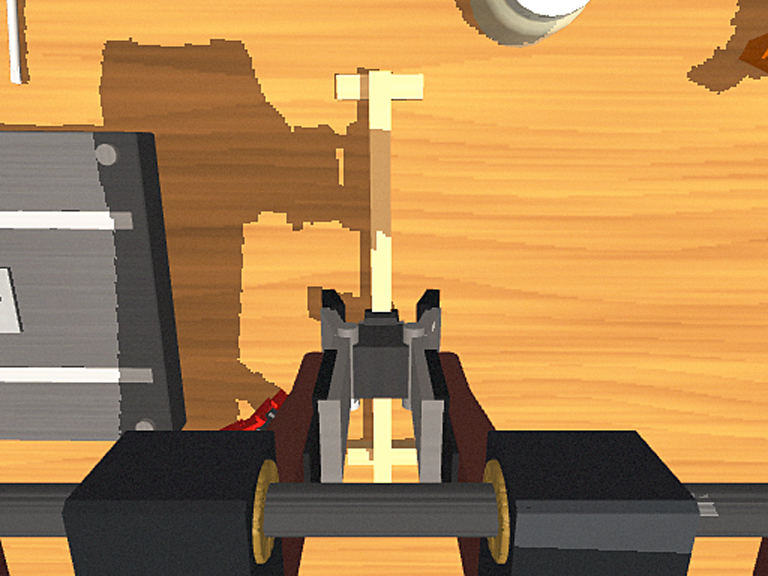

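View pics/s13.png

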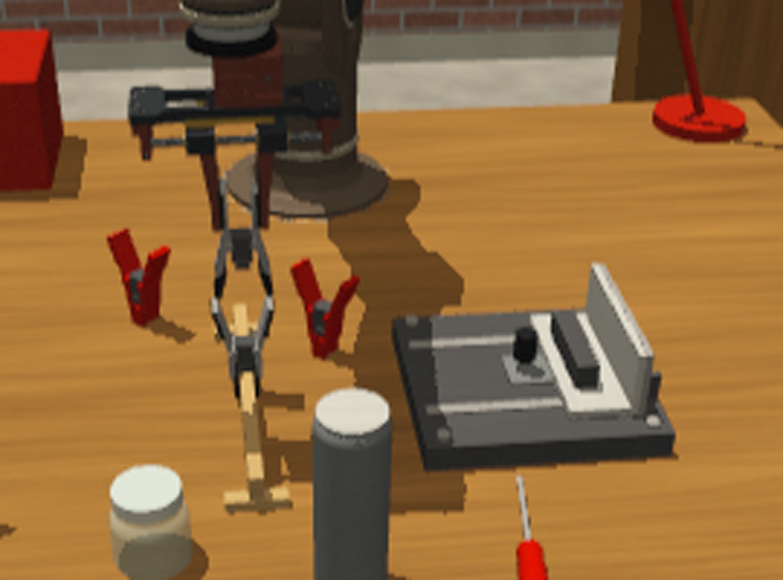

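Call:
send_rows(commands=[[-1,[0,-1.5,0],[0,0,0]],[-1,[0,-4.5,0],[0,0,0]],[-1,[0,-8.5,0],[0,0,0]],[-1,[0.1,-12.5,0],[0,0,0.01]],[-1,[0.1,-16.5,0],[0,0,0.01]],[-1,[0.2,-20.5,0],[0,0,0.01]],[-1,[0.2,-24.5,0],[0,0,0.01]],[-1,[0.3,-28.5,0],[0,0,0.01]],[-1,[0.3,-32.5,0],[0,0,0.01]],[-1,[0.3,-36,0],[0,0,0.01]],[-1,[0.3,-38,0],[0,0,0.01]],[-1,[0.3,-38.5,0],[0,0,0.01]]])

```text
time_s: 35.4
eef_pos: [570.4, 286.8, 253.6]
orientation: [[1.0, 0.004, -0.003], [0.004, -1.0, 0.001], [-0.003, -0.001, -1.0]]
wrist_force: [-0.2, 0.5, -1.2]
opening: 33.6
```

Call:
send_rows(commands=[[-1,[0,0,3],[0,0,0]],[-1,[0,0,5],[0,0,0]],[-1,[0,0,5.5],[0,0,0]],[-1,[0,0,5.5],[0,0,0]],[-1,[0,0,5.5],[0,0,0]]])

```text
time_s: 35.9
eef_pos: [573.1, 282.3, 200.9]
orientation: [[1.0, -0.002, 0.001], [-0.002, -1.0, 0.0], [0.001, -0.0, -1.0]]
wrist_force: [-0.7, -0.3, -0.8]
opening: 33.3
```

Run:
```python
from h import *
plan([572,282.5,165],0)
import pickle
c=grab('wrist','w14.png',None,1.5);pickle.dump(c,open('w14.pkl','wb'))
```

```text
t 35.9 at [573.11 282.33 200.87] op 33.3 F [-0.72 -0.25 -0.81] shift cm [-0.11 -0.01  3.59] rot [-0. -0. -0.]
```

View pics/w14.png

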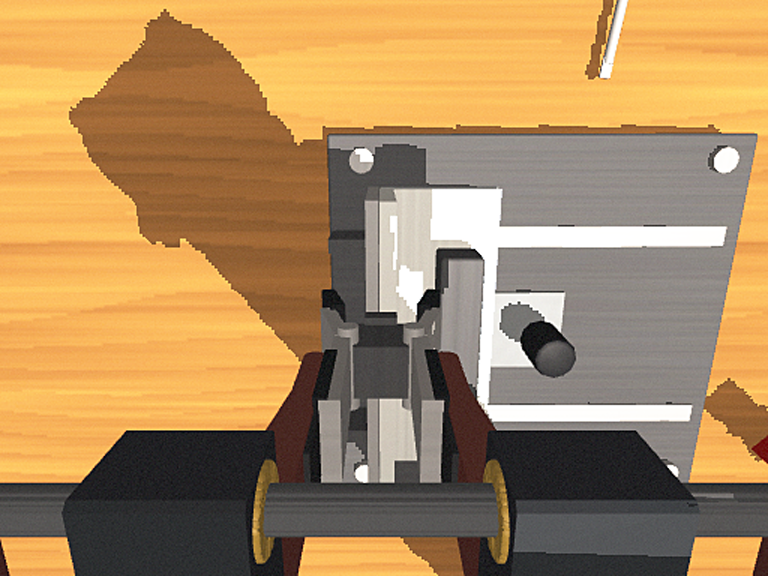

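Call:
send_rows(commands=[[-1,[-0.1,0,1],[0,0,0]],[-1,[-0.1,0,2],[0,0,0]],[-1,[-0.1,0,2.8],[0,0,0]],[-1,[-0.1,0,3.2],[0,0,0]],[-1,[-0.1,0,3.4],[0,0,0]],[-1,[-0.1,0,3.5],[0,0,0]],[-1,[-0.1,0,3.5],[0,0,0]],[-1,[-0.1,0,3.5],[0,0,0]]])

```text
time_s: 36.75
eef_pos: [571.8, 282.6, 165.2]
orientation: [[1.0, -0.001, 0.0], [-0.001, -1.0, 0.0], [0.0, -0.0, -1.0]]
wrist_force: [0.1, -0.1, -1.2]
opening: 33.3
```

Call:
send_rows(commands=[[-1,[0,0,0.1],[0,0,0]],[-1,[0,0,0.2],[0,0,0]],[-1,[0,0,0.2],[0,0,0]],[-1,[0,0,0.2],[0,0,0]]])

```text
time_s: 37.15
eef_pos: [571.8, 282.5, 163.4]
orientation: [[1.0, -0.001, 0.001], [-0.001, -1.0, 0.0], [0.001, -0.0, -1.0]]
wrist_force: [-0.9, -1.0, 2.9]
opening: 34.0
```

Call:
send_rows(commands=[[-1,[0,0,0.1],[0,0,0]],[-0.2,[0,0,0.1],[0,0,0]],[-0.1,[0,0,0.1],[0,0,0]],[0,[0,0,0.1],[0,0,0]],[0.1,[0,0,0.1],[0,0,0]],[0.2,[0,0,0.1],[0,0,0]],[0.3,[0,0,0.1],[0,0,0]],[0.4,[0,0,0.1],[0,0,0]],[0.7,[0,0,0.1],[0,0,0]],[1,[0,0,0.1],[0,0,0]],[1,[0,0,0.1],[0,0,0]],[1,[0,0,0.1],[0,0,0]]])

```text
time_s: 38.35
eef_pos: [571.7, 282.4, 162.0]
orientation: [[1.0, -0.001, 0.0], [-0.001, -1.0, 0.0], [0.0, -0.0, -1.0]]
wrist_force: [-0.5, -0.5, 0.1]
opening: 86.7
```

Call:
send_rows(commands=[[1,[0,0,0],[0,0,0]],[1,[0,0,0],[0,0,0]],[1,[0,0,-2],[0,0,0]],[1,[0,0,-5],[0,0,0]],[1,[0,0,-9],[0,0,0]],[1,[0,0,-13],[0,0,0]],[1,[0,0,-15],[0,0,0]],[1,[1,3,-16],[0,0,0]],[1,[1,3,-16],[0,0,0]],[1,[1,3,-16],[0,0,0]]])

```text
time_s: 39.35
eef_pos: [581.9, 251.7, 322.0]
orientation: [[1.0, -0.003, 0.0], [-0.003, -1.0, -0.0], [0.0, 0.0, -1.0]]
wrist_force: [0.1, 0.8, -0.5]
opening: 87.9
```

Run:
```python
from h import *
import pickle
c=grab('wrist','w15.png',None,1.5);pickle.dump(c,open('w15.pkl','wb'))
c=grab('scene','s15.png',(250,130,400,240),5)
plan([511,-103,310],0.5)
```

```text
t 39.45 at [581.   253.07 321.31] op 87.7 F [ 0.49 -0.03  0.39] shift cm [-6.98 35.61  1.13] rot [-0.    0.   -0.01]
```

View pics/w15.png

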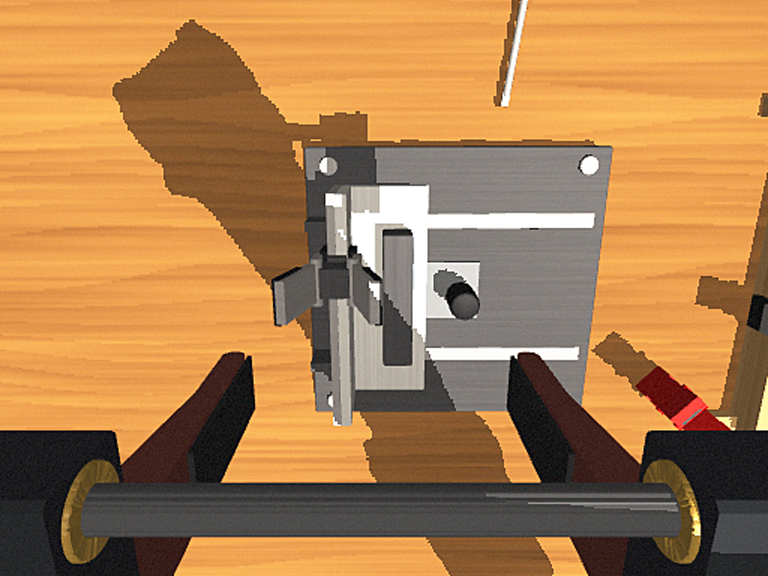

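View pics/s15.png

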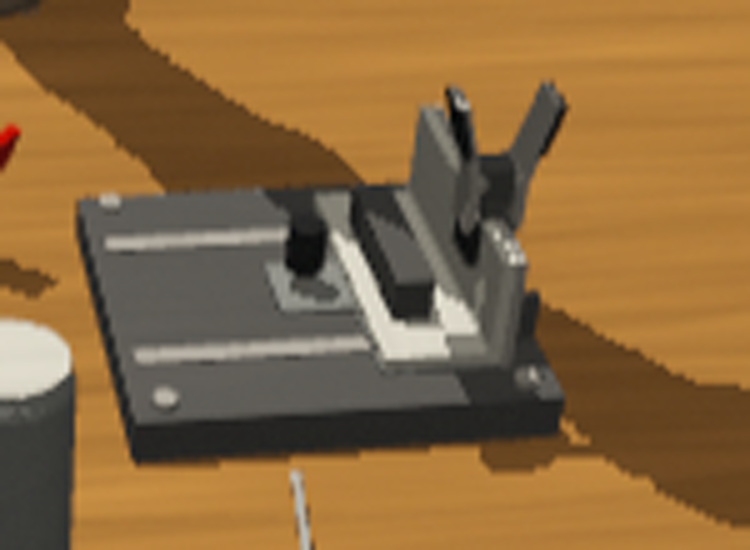

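Clamp 1 is clipped over flange and fence at (335,275), upright. Next is clamp 2.

Call:
send_rows(commands=[[1,[-0.5,2,0],[0,0,-0.01]],[1,[-1.5,6,0],[0,0,-0.01]],[1,[-2.5,11,0],[0,0,-0.01]],[1,[-3.5,16,0],[0,0,-0.01]],[1,[-4.5,21,0],[0,0,-0.01]],[1,[-5.5,26,0],[0,0,-0.01]],[1,[-6.5,31,0],[0,0,-0.01]],[1,[-7,34.5,0],[0,0,-0.01]],[1,[-7,35.6,2],[0,0,-0.01]],[1,[-7,35.6,7],[0,0,-0.01]],[1,[-7,35.6,12],[0,0,-0.01]],[1,[-7,35.6,16],[0,0,-0.01]]])

```text
time_s: 40.65
eef_pos: [510.1, -102.5, 159.2]
orientation: [[1.0, 0.01, -0.002], [0.01, -1.0, 0.001], [-0.002, -0.001, -1.0]]
wrist_force: [1.2, -0.6, 0.2]
opening: 87.4
```

Call:
send_rows(commands=[[1,[0,0,0.5],[0,0,0]],[1,[0,0,0.5],[0,0,0]],[1,[0,0,0.5],[0,0,0]]])

```text
time_s: 40.95
eef_pos: [512.6, -103.1, 158.8]
orientation: [[1.0, 0.01, 0.003], [0.01, -1.0, -0.0], [0.003, 0.0, -1.0]]
wrist_force: [-0.1, 0.7, -0.3]
opening: 88.0
```

Run:
```python
from h import *
plan([510,-103,97],0.5)
import pickle
c=grab('wrist','w16.png',None,1.5);pickle.dump(c,open('w16.pkl','wb'))
```

```text
t 40.95 at [ 512.57 -103.12  158.79] op 88.0 F [-0.06  0.65 -0.26] shift cm [-0.27 -0.02  6.18] rot [ 0. -0.  0.]
```

View pics/w16.png

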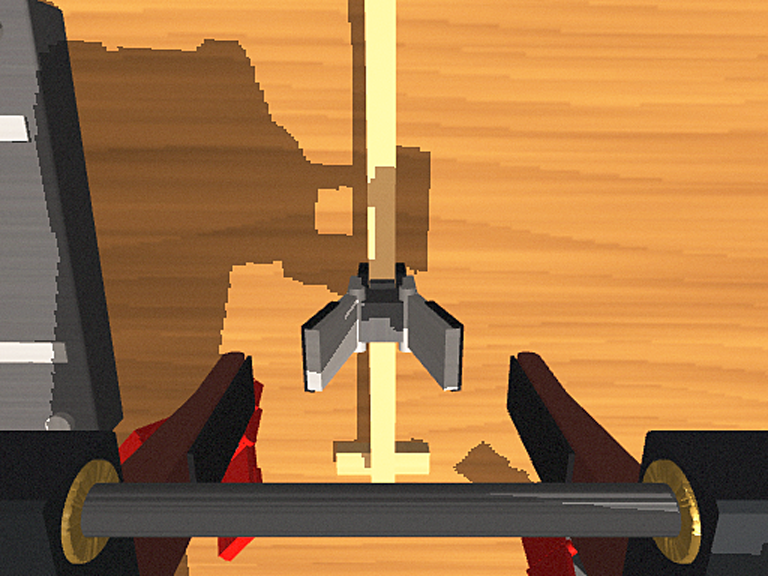

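Run:
```python
from h import *
import pickle;c=pickle.load(open('w16.pkl','rb'))
A=lambda U,V:((U+.5)/1.5-.5,(V+.5)/1.5-.5)
for p in [(303,327),(463,323),(460,390),(306,390)]: print(pl(c,A(*p),115))
T=cal('top');im=cv2.imread('pics/top0.png');hsv=cv2.cvtColor(im,cv2.COLOR_BGR2HSV)
m=((hsv[...,0]<6)|(hsv[...,0]>174))&(hsv[...,1]>180)
ys,xs=np.nonzero(m[215:250,250:290]);print(xs.min()+250,xs.max()+250,ys.min()+215,ys.max()+215)
for z in (0,60,105):print(z,pl(T,(xs.max()+250,ys.min()+215),z),pl(T,(xs.min()+250,ys.min()+215),z),pl(T,(xs.max()+250,ys.max()+215),z))
```

```text
[523.91 -72.21 115.  ]
[ 526.12 -133.53  115.  ]
[ 497.79 -133.91  115.  ]
[497.21 -72.51 115.  ]
257 283 221 245
0 [465.43 -56.71   0.  ] [466.83  19.04   0.  ] [395.97 -55.11   0.  ]
60 [465.45 -52.29  60.  ] [466.79  20.22  60.  ] [398.94 -50.76  60.  ]
105 [465.45 -48.98 105.  ] [466.75  21.11 105.  ] [401.17 -47.49 105.  ]
```

Call:
send_rows(commands=[[1,[-0.2,0,2.5],[0,0,0]],[1,[-0.2,0,4.5],[0,0,0]],[1,[-0.2,0,5.7],[0,0,0]],[1,[-0.2,0,6.2],[0,0,0]],[1,[-0.2,0,6.2],[0,0,0]],[1,[-0.2,0,6.2],[0,0,0]]])

```text
time_s: 41.6
eef_pos: [509.9, -103.5, 95.9]
orientation: [[1.0, 0.009, 0.001], [0.009, -1.0, -0.0], [0.001, 0.0, -1.0]]
wrist_force: [-0.2, -0.1, 0.1]
opening: 88.0
```

Run:
```python
from h import *
plan([510,-103,97],0.5)
```

```text
t 41.6 at [ 509.94 -103.53   95.93] op 88.0 F [-0.2 -0.1  0.1] shift cm [ 0.01 -0.05 -0.11] rot [ 0. -0.  0.]
```

Call:
send_rows(commands=[[0.5,[0,-0.05,-0.1],[0,0,0]],[0.4,[0,-0.05,-0.1],[0,0,0]],[0.3,[0,-0.05,-0.1],[0,0,0]],[0.2,[0,-0.05,-0.1],[0,0,0]],[0.1,[0,-0.05,-0.1],[0,0,0]],[0,[0,-0.05,-0.1],[0,0,0]],[-0.1,[0,-0.05,-0.1],[0,0,0]],[-0.2,[0,-0.05,-0.1],[0,0,0]],[-0.5,[0,-0.05,-0.1],[0,0,0]],[-1,[0,-0.05,-0.1],[0,0,0]],[-1,[0,-0.05,-0.1],[0,0,0]],[-1,[0,-0.05,-0.1],[0,0,0]]])

```text
time_s: 42.8
eef_pos: [510.7, -103.5, 97.9]
orientation: [[1.0, 0.009, 0.004], [0.009, -1.0, -0.001], [0.003, 0.001, -1.0]]
wrist_force: [-2.8, -1.3, 14.9]
opening: 33.1
```

Call:
send_rows(commands=[[-1,[0,0,0],[0,0,0]],[-1,[0,0,0],[0,0,0]],[-1,[0,0,0],[0,0,0]]])

```text
time_s: 43.1
eef_pos: [510.7, -103.5, 97.9]
orientation: [[1.0, 0.009, 0.003], [0.009, -1.0, -0.001], [0.003, 0.001, -1.0]]
wrist_force: [-2.4, -0.8, 15.7]
opening: 33.4
```

Call:
send_rows(commands=[[-1,[0,0,-0.5],[0,0,0]],[-1,[0,0,-1.5],[0,0,0]],[-1,[0,0,-3],[0,0,0]],[-1,[0,0,-6],[0,0,0]],[-1,[0,0,-10],[0,0,0]],[-1,[0,0,-14],[0,0,0]],[-1,[0,0,-16],[0,0,0]],[-1,[0,0,-16],[0,0,0]],[-1,[0,0,-16],[0,0,0]]])

```text
time_s: 44.0
eef_pos: [508.8, -103.0, 255.7]
orientation: [[1.0, 0.009, -0.0], [0.009, -1.0, -0.0], [-0.0, 0.0, -1.0]]
wrist_force: [-0.7, -0.4, -1.5]
opening: 33.8
```

Run:
```python
from h import *
plan([502,282.5,256],0)
import pickle
c=grab('wrist','w17.png',None,1.5)
```

```text
t 44.0 at [ 508.79 -102.97  255.73] op 33.8 F [-0.71 -0.36 -1.46] shift cm [ -0.34 -38.55  -0.03] rot [0.   0.   0.01]
```

View pics/w17.png

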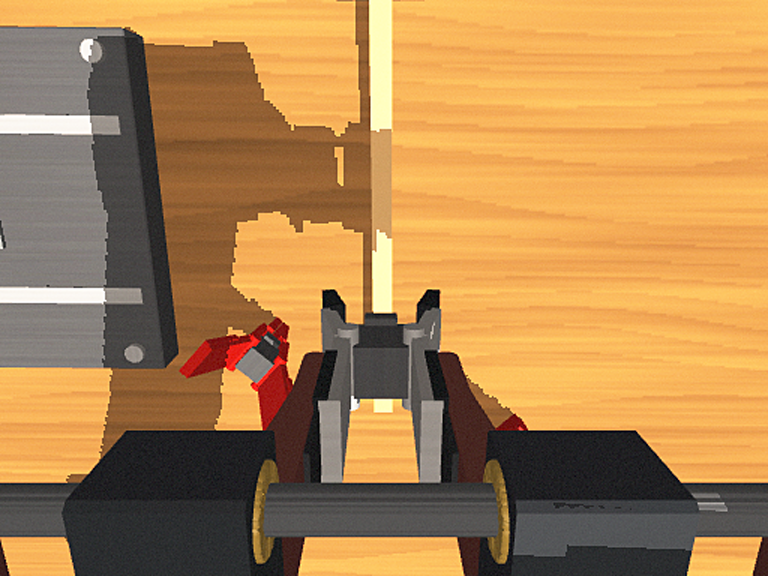

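Call:
send_rows(commands=[[-1,[0,-1.5,0],[0,0,0]],[-1,[0,-4.5,0],[0,0,0]],[-1,[0,-8.5,0],[0,0,0]],[-1,[-0.1,-12.5,0],[0,0,0.01]],[-1,[-0.1,-16.5,0],[0,0,0.01]],[-1,[-0.2,-20.5,0],[0,0,0.01]],[-1,[-0.2,-24.5,0],[0,0,0.01]],[-1,[-0.4,-28.5,0],[0,0,0.01]],[-1,[-0.4,-32.5,0],[0,0,0.01]],[-1,[-0.4,-36,0],[0,0,0.01]],[-1,[-0.4,-38,0],[0,0,0.01]],[-1,[-0.4,-38.5,0],[0,0,0.01]]])

```text
time_s: 45.25
eef_pos: [500.1, 284.5, 253.9]
orientation: [[1.0, 0.003, -0.004], [0.003, -1.0, -0.0], [-0.004, -0.0, -1.0]]
wrist_force: [0.0, 0.5, -0.9]
opening: 33.6
```

Call:
send_rows(commands=[[-1,[0,0,3],[0,0,0]],[-1,[0,0,5],[0,0,0]],[-1,[0,0,5.5],[0,0,0]],[-1,[0,0,5.5],[0,0,0]],[-1,[0,0,5.5],[0,0,0]]])

```text
time_s: 45.75
eef_pos: [502.2, 281.6, 201.6]
orientation: [[1.0, -0.002, 0.001], [-0.002, -1.0, 0.0], [0.001, -0.0, -1.0]]
wrist_force: [0.4, -0.6, -0.4]
opening: 33.2
```

Run:
```python
from h import *
plan([502,282.5,166],0)
import pickle
c=grab('wrist','w18.png',None,1.5)
```

```text
t 45.75 at [502.24 281.63 201.61] op 33.2 F [ 0.42 -0.64 -0.41] shift cm [-0.03 -0.09  3.56] rot [-0. -0. -0.]
```

View pics/w18.png

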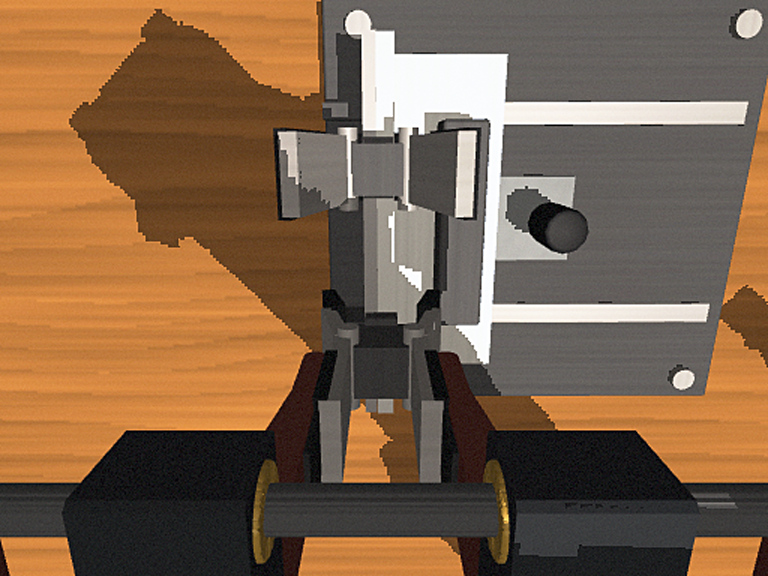

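Call:
send_rows(commands=[[-1,[0,-0.1,1],[0,0,0]],[-1,[0,-0.1,2],[0,0,0]],[-1,[0,-0.1,2.8],[0,0,0]],[-1,[0,-0.1,3.2],[0,0,0]],[-1,[0,-0.1,3.4],[0,0,0]],[-1,[0,-0.1,3.5],[0,0,0]],[-1,[0,-0.1,3.5],[0,0,0]],[-1,[0,-0.1,3.5],[0,0,0]]])

```text
time_s: 46.6
eef_pos: [501.9, 283.1, 166.2]
orientation: [[1.0, -0.001, 0.0], [-0.001, -1.0, 0.0], [0.0, -0.0, -1.0]]
wrist_force: [-0.4, -0.4, -1.3]
opening: 33.5
```

Call:
send_rows(commands=[[-1,[0,0,0.1],[0,0,0]],[-1,[0,0,0.2],[0,0,0]],[-1,[0,0,0.2],[0,0,0]],[-1,[0,0,0.2],[0,0,0]]])

```text
time_s: 47.0
eef_pos: [501.9, 283.0, 164.1]
orientation: [[1.0, -0.001, 0.0], [-0.001, -1.0, 0.0], [0.0, -0.0, -1.0]]
wrist_force: [-0.7, -0.3, 0.9]
opening: 34.0
```

Contact is as predicted, so I'm releasing.

Call:
send_rows(commands=[[-1,[0,0,0.15],[0,0,0]],[-0.2,[0,0,0.15],[0,0,0]],[-0.1,[0,0,0.15],[0,0,0]],[0,[0,0,0.15],[0,0,0]],[0.1,[0,0,0.15],[0,0,0]],[0.2,[0,0,0.15],[0,0,0]],[0.3,[0,0,0.15],[0,0,0]],[0.4,[0,0,0.15],[0,0,0]],[0.7,[0,0,0.15],[0,0,0]],[1,[0,0,0.15],[0,0,0]],[1,[0,0,0.15],[0,0,0]],[1,[0,0,0.15],[0,0,0]]])

```text
time_s: 48.2
eef_pos: [501.8, 283.0, 162.5]
orientation: [[1.0, -0.001, 0.0], [-0.001, -1.0, 0.0], [0.0, -0.0, -1.0]]
wrist_force: [-0.2, -0.4, -0.4]
opening: 87.3
```

Call:
send_rows(commands=[[1,[0,0,0],[0,0,0]],[1,[0,0,0],[0,0,0]],[1,[0,0,-2],[0,0,0]],[1,[0,0,-5],[0,0,0]],[1,[0,0,-9],[0,0,0]],[1,[0,0,-13],[0,0,0]],[1,[0,0,-15],[0,0,0]],[1,[3,3,-16],[0,0,0]],[1,[7,6,-16],[0,0,0]],[1,[7,6,-16],[0,0,0]],[1,[7,6,-16],[0,0,0]],[1,[7,6,-16],[0,0,0]]])

```text
time_s: 49.4
eef_pos: [570.9, 223.8, 322.2]
orientation: [[1.0, -0.0, -0.001], [-0.0, -1.0, 0.0], [-0.001, -0.0, -1.0]]
wrist_force: [0.6, 1.0, 0.2]
opening: 87.8
```

Run:
```python
from h import *
import pickle
c=grab('wrist','w19.png',(90,40,390,270),2.6);pickle.dump(c,open('w19.pkl','wb'))
c=grab('scene','s19.png',(130,120,400,290),2.9)
c=grab('top','t19.png',None,1.5)
```

```text
(no output)
```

View pics/w19.png

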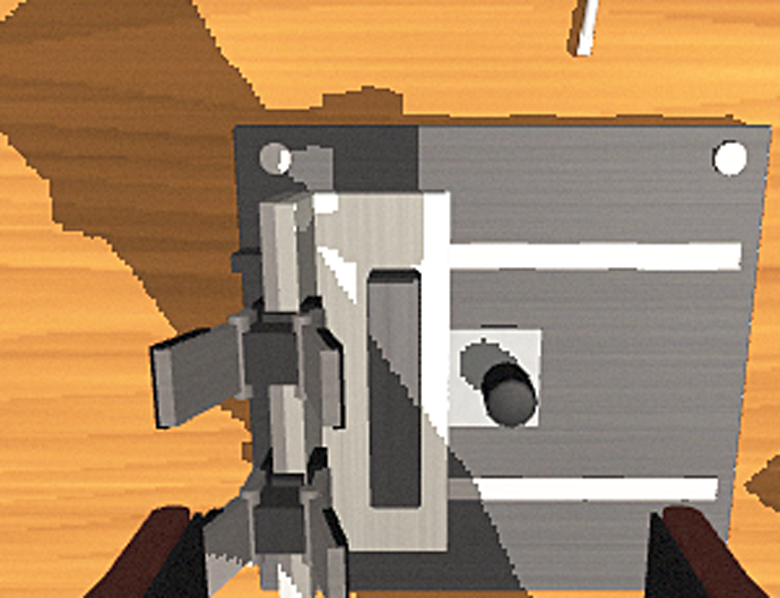

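View pics/s19.png

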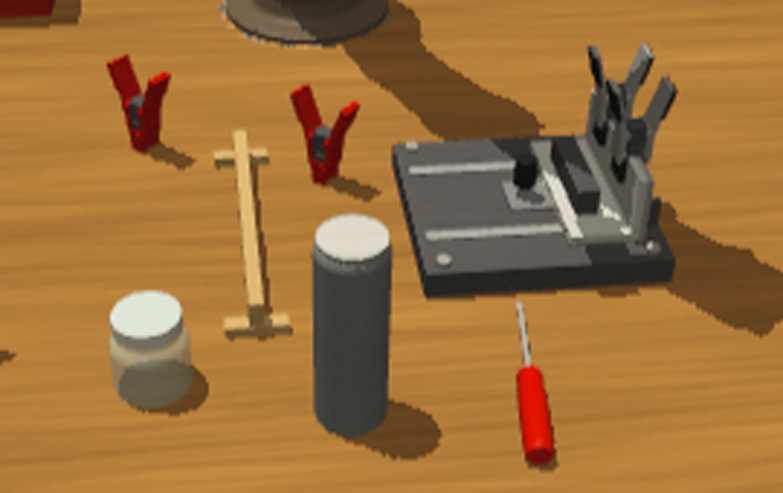

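View pics/t19.png

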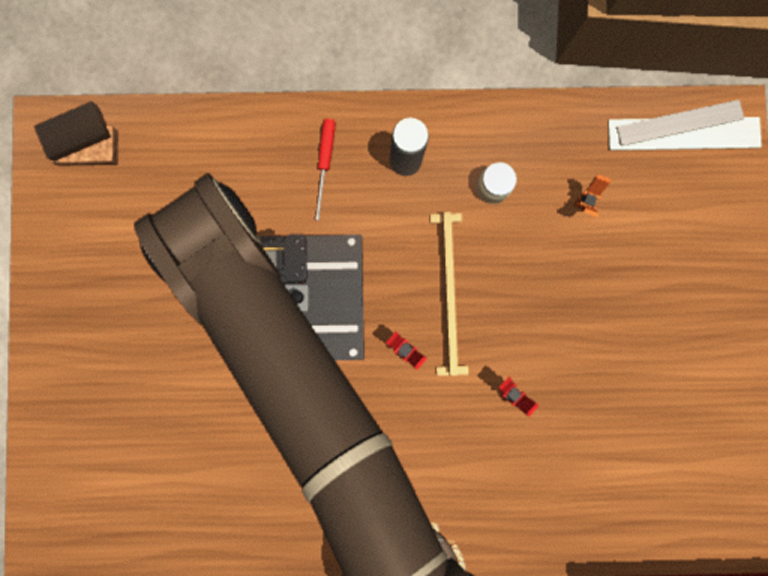

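Run:
```python
from h import *
import pickle;c=pickle.load(open('w19.pkl','rb'))
A=lambda U,V:((U+.5)/2.6-.5+90,(V+.5)/2.6-.5+40)
for n,z,u,v in [('web',42,451,192),('web',42,447,550),('fence o',104,261,203),('fl i',104,299,202),('knob',80,511,402)]: print(n,pl(c,A(u,v),z))
q=np.array([pl(c,A(*x),72) for x in [(368,282),(420,280),(420,508),(369,506)]]);print(q.mean(0))
# clamp handle tops z=181
for p in [(154,346),(343,341),(343,428),(160,427)]: print('cl1',pl(c,A(*p),181))
print(ctrl.get_obs()['eef_pos'])
```

```text
web [627.33 213.48  42.  ]
web [447.08 214.08  42.  ]
fence o [626.66 289.77 104.  ]
fl i [627.04 274.82 104.  ]
knob [538.09 186.91  80.  ]
[537.48 239.41  72.  ]
cl1 [586.71 312.98 181.  ]
cl1 [588.37 251.72 181.  ]
cl1 [558.79 252.51 181.  ]
cl1 [559.12 313.42 181.  ]
[570.83 224.04 322.59]
```

Call:
send_rows(commands=[[1,[0,4,-2],[0,0,0]],[1,[-2,9,-2],[0,0,0]],[1,[-5,14,-2],[0,0,0]],[1,[-8,19,-2],[0,0,0]],[1,[-10,24,-2],[0,0,0]],[1,[-10,29,-2],[0,0,0]],[1,[-10,34,-2],[0,0,0]],[1,[-10,38,-2],[0,0,0]],[1,[-10,38,-2],[0,0,0]],[1,[-10,38,-2],[0,0,0]]])

```text
time_s: 50.55
eef_pos: [470.9, -158.4, 342.4]
orientation: [[1.0, -0.004, -0.0], [-0.004, -1.0, -0.0], [-0.0, 0.0, -1.0]]
wrist_force: [-0.3, 0.0, 0.5]
opening: 87.8
```

Run:
```python
from h import *
c=grab('top','t20.png',(110,140,260,255),5)
c=grab('scene','s20.png',(250,120,400,230),5)
print(ctrl.get_obs()['wrist_force'],ctrl.get_obs()['time_s'])
```

```text
[ 0.58  1.14 -0.14] 50.65
```

View pics/t20.png

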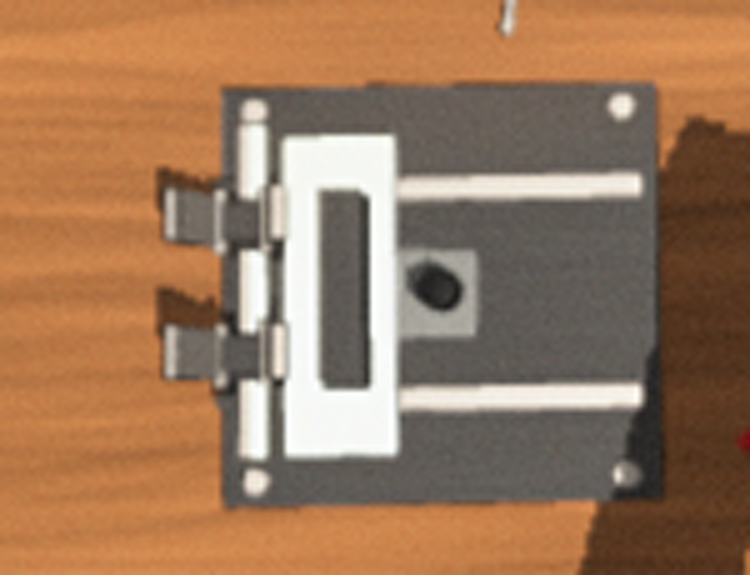

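View pics/s20.png

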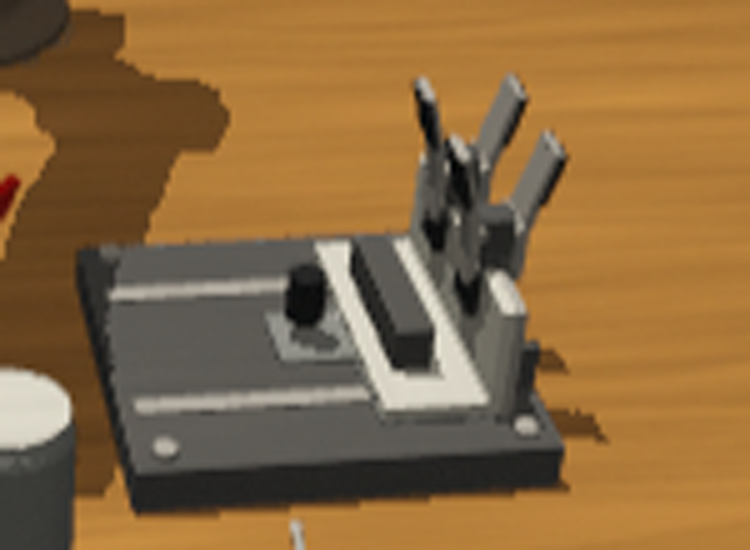

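Both clamps sit alike and upright over flange and fence, at (225,217) and (225,350) in the top view. The bar is on the web, the carriage is home and the strip is empty.

```bash
python3 -c "
from plant import ctrl
print(ctrl.close_job())"
```

```text
the job is handed in; nothing more can be done
None
```

The job is done and handed in at about 51 s of robot time; the hand-in gave no verdict.

**What I did:**
- Drew the carriage back about 72 mm by its knob.
- Seated the angle with its flange on the fence side.
- Pushed the carriage home until it met its stop; the push force rose to about 12 N and it stopped moving.
- Laid the bar lengthwise on the web.
- Moved both steel clamps, the only two on the strip, onto flange and fence, about 35 mm either side of the middle.

**Last checks:**
- **Angle:** in the last wrist-camera picture it lay about 1 mm or less from the seat centre.
- **Bar:** it lay about 1 mm off the angle's middle along x and 9 mm to the −y side, inside the allowed range.
- **Clamps:** clamp 1 measured within 1 mm of the seam line. Clamp 2 I judged only by eye in the top and scene views, where it sat upright and level with clamp 1. The clamps' grip force was not measured.
- **Bystanders and look-alikes:** they looked unmoved in the pictures, though I did not measure them. I saw no knock to the angle.

The top and wrist cameras disagreed by 2 to 5 mm. I used the wrist camera and what the gripper felt on contact.

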